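# Load a tea tin under the spring flap of a stall's stock lane

## Task

One tea tin has been left standing in front of the stock lane; put it away with the others. Lift the lane's spring flap with one fingertip (its tab is there for that) and, while that finger holds it up, push the tin under it with the other until the whole tin is inside, then take your fingers out and let the flap shut in front of it. The tin stays upright and slides along the table: do not pick it up, do not shove the tins at the back, and leave everything else on the stall where it stands.

Things in the scene. Friction and masses are not known exactly. Their poses are not given: they have to be found in the camera images.
- tin: a plain square-edged tea tin of bare steel with a dull aluminium lid, 44 mm (its x) by 56 mm (its y) by 50 mm tall, about 160 g, standing on the table in front of the lane. Origin: centre of its underside; z up; its x axis points into the lane within 0.2 rad. Pushed below mid-height it slides without tipping.
- lane: stock lane: a grey sheet-metal channel screwed to the table, mouth facing the robot, no floor (goods slide on the table), 172 mm wide inside, 4 mm walls, 165 mm deep, 66 mm high, closed at the back. Origin: on the table below the middle of the shut flap's lower front edge; x points level into the lane, y left seen from the robot, z up. No rails before the mouth. Two stock tins at the back, from 112 mm in.
- hinge (a point): middle of the flap's hinge rod (8 mm thick, along lane y, from wall to wall), at lane (50, 0, 62) mm. A 20 mm header strip lies just behind it at 63 to 66 mm height, and two thin guard wires cross the lane at 64 mm height, 100 and 135 mm in; the lane is open above behind them.
- flap (a joint): angle of the lane's flap, rad: 0 shut, grows as its front swings up; stop at 1.6; cannot swing inwards. 3 mm bare sheet, 166 mm wide: a level cover plate from the hinge rod forwards to the mouth (50 mm), with its front turned straight down by 24 mm so that a tin cannot pass. A spring closes it: 0.16 Nm shut, 0.22 Nm at 0.5 rad (3 to 4 N at the tab). Clears the tin from 0.28 up, well at 0.45.
- flap_edge (a point): middle of the lower edge of the flap's downturned front; moves with the flap. Shut, it is 36 mm above the table at lane x = 0, y = 0: the 50 mm tin does not pass under it. As the flap rises the edge first swings out, up to 8 mm in front of the mouth (8 mm at 0.45 rad), so it would catch a tin standing closer.
- tab (a point): middle of the underside of the flap's finger tab: a plate 3 mm thick that juts forwards from the flap's front, level with the cover plate, on the left part only. Shut, it reaches from lane x = -16 to 0 mm, y = +12 to +78 mm, underside 58.5 mm above the table; this point at lane (-8, 45, 58.5) mm. Moves with the flap. A finger lifts it from below.
- stock_a: one of the two stock tins at the back of the lane, the right one; same make as the tin. Origin: centre of its underside.
- stock_b: the other stock tin at the back of the lane, on the left. Origin: centre of its underside.
- bottle: an amber glass bottle with a white cap, 44 mm across and 95 mm tall, standing to the right of the stock lane. Origin: centre of its underside. Not part of the job.
- fitting: a brass pipe fitting, 32 mm across and 38 mm tall, standing to the left of the tin, in front of the lane. Origin: centre of its underside. Not part of the job.
- rose: an aluminium sprinkler rose, cone shaped, 56 mm across and 52 mm tall, standing to the left of the lane. Origin: centre of its underside. Not part of the job.
- gasket: a black rubber ring, 60 mm across and 8 mm thick, lying to the left of the tin, nearer the robot. Origin: centre of its underside. Not part of the job.
- spool: a grey thread spool, 34 mm across and 54 mm tall, standing to the right of the tin. Origin: centre of its underside. Not part of the job.
- cup: a white ceramic cup, 60 mm across and 50 mm tall, standing to the right of the lane, towards its back. Origin: centre of its underside. Not part of the job.
- bottle2: a second amber glass bottle with a white cap, same size, standing to the left of the lane towards its back. Origin: centre of its underside. Not part of the job.
There are look-alikes about, which are no part of the job. Leave any green or yellow look-alike of the tin alone.

How it is judged:
By the outcome, as a careful person would: the job done as asked, in the order asked, and still so for the second after the job is handed in, with the robot touching nothing.
It also fails if it takes over 48 s, if anything falls off the work surface, if the arm or the gripper's body presses on something with over 40 N, if the wrist force passes 120 N, or if a joint passes its speed limit or range.

## Robot

A 6-joint arm with a two-finger parallel gripper is mounted at the origin on the work surface. World frame = base frame: x ahead of the robot, y to its left, z up, the work surface at z = 0. Lengths are in m, angles in rad, forces in N, time in s.
With the tool pointing down it reaches from about 0.425 to 0.925 m from the base axis. Payload 12.5 kg.
Tool frame: the origin (TCP) lies at the very end of the fingers, on their centre line; the grasp point (between the pads) lies 19 mm behind it; y points along the fingers, x is the direction in which the jaws open and shut, and the axes are right-handed (so a half turn about y gives the same grasp; the last joint's range is limited). The gripper opens to 85 mm and grips with 20 to 120 N. Pads are 22 mm wide; open, the fingers measure 114 mm over their backs; the gripper's body (76 mm by 85 mm) begins 54 mm behind the grasp point. The pads swing forward as they close: fully open they stand 13 mm farther back than shut.
Start: joints at [1.233, 0.491, 1.559, -0, 1.092, -0.106], TCP at [0.144, 0.608, 0.198] pointing down, gripper open.
Joint ranges: [-3.1, 3.1], [-0.84, 2.19], [0.05, 2.79], [-1.13, 4.28], [0.06, 2.93], [-2.69, 2.69]. Speed limits (rad/s): [2.22, 2.22, 2.79, 3.14, 3.14, 3.14].

## Interface

Orientations are given as a unit quaternion [w, x, y, z].
In Python, from bench import telemetry, eyes, order gives the robot as it stands.
- The arm moves only by the tool drive_tool, never from a script. Its argument "targets" is a list of rows, each a list of 3 entries, a list of its own where there are three numbers: the shift along the tool's x, y, z in m, then the turn, a rotation vector about the tool's x, y, z in rad, then the opening, from 0 (shut) to 1 (fully open). In form: [[[tx, ty, tz], [rx, ry, rz], fingers], ...]. A call has 1 to 12 rows; each row is the pose to reach, as a shift and turn from the pose commanded when the call began, along the tool's axes at that moment; what a row does not reach only later rows make up. A row lasts 1/8 s, in which the tool goes at most 62.5 mm and 10.7 degrees, less where a joint would pass 70% of its speed; a pose out of reach is approached as far as the arm can. A call with a gripper value outside its range is refused whole. The fingers move at their own pace and stop on an object; the grip force is fixed at half the most. Time passes only in rows, so rows that repeat a pose let the fingers close. It gives the time, the measured TCP pose, the force and the opening at its end, in the units of the state.
- telemetry.get_state(): the state, without advancing time (a new reading comes with each control period).
- eyes.camera(name): name is "scene" or "top"; returns a dict with "pixels" (420x560x3 uint8, red, green, blue), "intrinsics" (3x3 intrinsics, pixels), "R" (3x3) and "t" (3): a world point X has camera coordinates R X + t. Camera axes: x right, y down, z forward; pixel columns grow to the right and rows downward; lengths in m; the calibration is good to about 2 mm. A picture is of the moment at which its call begins. There is no depth.
- order.finish_job(): hands the job in, once; it reports no verdict.
The state is a dict: "time": time; "joints": joint angles; "dq": joint speeds; "joint_torque": joint torques, N m; "ee_pos": TCP position; "tool_rot": TCP orientation; "force": force on the tool from outside, world axes, zero at the start; "torque": the same for the moment, N m; "finger_gap": opening from 0.0 (shut) to 1.0 (fully open).
Only numpy, scipy, OpenCV 4.12 (cv2) and the standard library are available. Lean on these libraries where they do the work, as an engineer would, in place of code of your own. Each camera call takes 0.05 s, during which the arm holds its last target. There are 200 camera calls.

## Working session

There is one attempt and no reset: what is moved stays moved. The work goes in short steps, Python scripts to look and compute and a tool call to move; the robot and the scene stay as the last step left them, time stands still between calls to the robot, and variables do not carry over. Pictures are saved under pics/ and viewed, about 8 in all and at most 12, crops included, and the job is handed in when it is done.

Besides the shell and the picture viewer there is one more tool, called as name(argument=value, ...), one argument or row to a line, values as JSON. drive_tool: Moves the arm, as the interface text tells. Its arguments: {"type":"object","properties":{"targets":{"type":"array","items":{"type":"array"}}},"required":["targets"]}

```bash
ls; mkdir -p pics
python3 - <<'E'
from bench import telemetry, eyes
import cv2, numpy as np
s=telemetry.get_state(); print({k:np.round(v,3).tolist() for k,v in s.items()})
for n in ("scene","top"):
    c=eyes.camera(n); cv2.imwrite(f"pics/{n}0.png",cv2.resize(c["pixels"][...,::-1],(784,588),interpolation=cv2.INTER_CUBIC)); print(n,c["intrinsics"],c["R"],c["t"])
    np.savez(f"{n}0.npz",**c)
E
```

```text
pics
{'time': 0.0, 'joints': [1.233, 0.492, 1.56, -0.0, 1.092, -0.106], 'dq': [-0.0, 0.001, -0.0, 0.001, -0.002, -0.002], 'joint_torque': [-0.001, -61.847, -26.158, -0.0, 0.004, 0.0], 'ee_pos': [0.143, 0.608, 0.198], 'tool_rot': [-0.554, 0.555, 0.438, -0.439], 'force': [-0.156, 0.452, 0.159], 'torque': [-0.022, 0.017, 0.013], 'finger_gap': 1.002}
scene [[396.56987099   0.         274.65526982]
 [  0.         396.56987099 208.56522053]
 [  0.           0.           1.        ]] [[-0.3960036   0.9181097  -0.01599152]
 [ 0.57794583  0.23567378 -0.78130435]
 [-0.71355432 -0.31864157 -0.62394534]] [ 0.23110328 -0.29771923  1.17020209]
top [[398.26621356   0.         282.52396012]
 [  0.         398.26621356 211.10915074]
 [  0.           0.           1.        ]] [[ 0.00894922 -0.99991719 -0.00924765]
 [-0.99533253 -0.00801876 -0.09617098]
 [ 0.09608886  0.01006514 -0.99532187]] [0.0368598  0.61275426 0.6990521 ]
```

View pics/scene0.png

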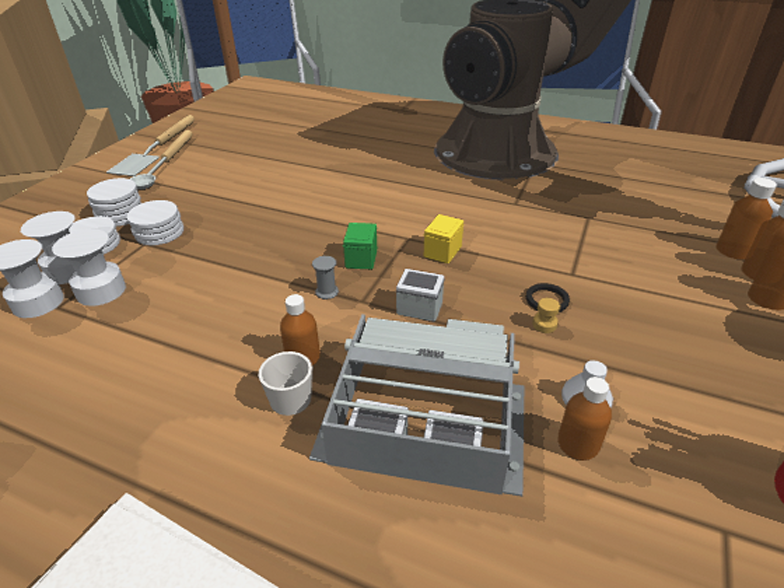

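View pics/top0.png

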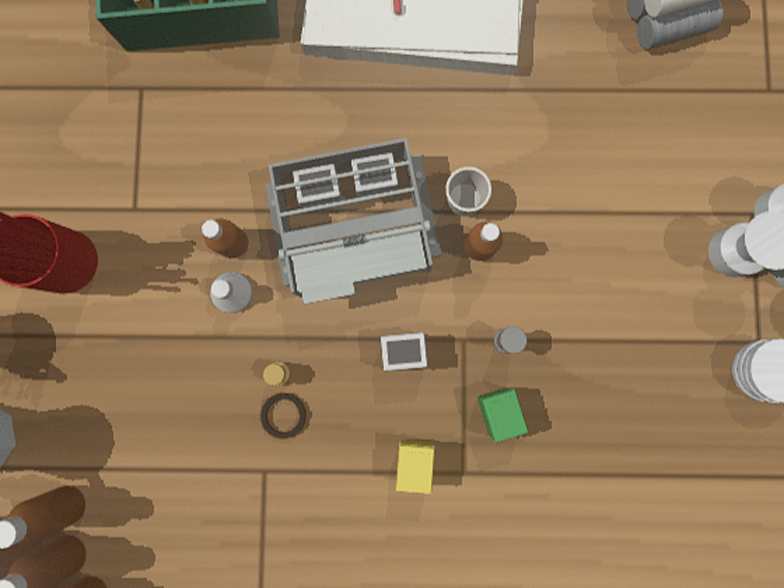

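Bare-steel tin candidates (784-px top view):
- lidded tin at (404,352)
- green look-alike at (503,415)
- yellow look-alike at (415,467)
- stock tins at (316,182) and (375,172), inside the lane

By the description, the loose tin is the one at (404,352), which is (403,295) in the scene view. I'll check it in a close crop.

Run:
```python
import cv2, numpy as np
a=np.load("top0.npz")["pixels"][...,::-1][92:278,180:330]
b=np.load("scene0.npz")["pixels"][...,::-1][190:365,215:385]
A=cv2.resize(a,None,fx=3.2,fy=3.2,interpolation=cv2.INTER_CUBIC)
B=cv2.resize(b,None,fx=3.4,fy=3.4,interpolation=cv2.INTER_CUBIC)
cv2.imwrite("pics/topc.png",A);cv2.imwrite("pics/scenec.png",B);print(A.shape,B.shape)
```

```text
(595, 480, 3) (595, 578, 3)
```

View pics/topc.png

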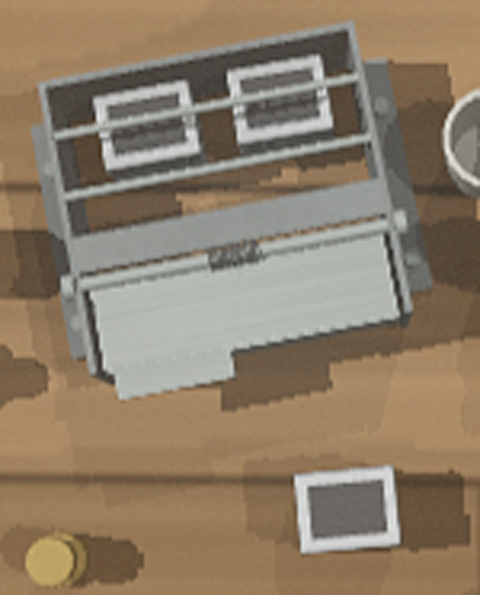

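View pics/scenec.png

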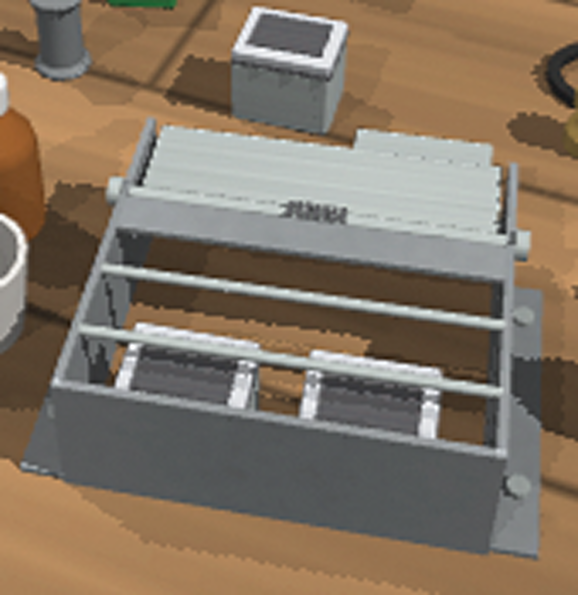

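The top crop shows the bare-steel tin, with its lid corners at about (295,476), (392,465), (400,542) and (302,553). It stands alone in front of the lane's right half. The flap is shut and the tab is at (121–234, 352–400). The scene crop shows the same tin, with a steel body and aluminium lid at (290,70). Next I'll fit the poses of both.

```bash
cat > h.py <<'E'
import numpy as np
from scipy.optimize import least_squares
C={n:dict(np.load(n+"0.npz")) for n in ("scene","top")}
def proj(n,X):
    c=C[n]; p=(c["R"]@np.atleast_2d(X).T).T+c["t"]; q=p@c["intrinsics"].T
    return q[:,:2]/q[:,2:]
def T(p,X):
    X=np.atleast_2d(X); c,s=np.cos(p[2]),np.sin(p[2])
    return np.c_[p[0]+c*X[:,0]-s*X[:,1],p[1]+s*X[:,0]+c*X[:,1],X[:,2]]
def ray(n,uv,z):
    c=C[n]; d=c["R"].T@np.linalg.inv(c["intrinsics"])@[*uv,1]; o=-c["R"].T@c["t"]
    return o+d*(z-o[2])/d[2]
top=lambda u,v:((u+.5)/3.2-.5+180,(v+.5)/3.2-.5+92)
sc=lambda u,v:((u+.5)/3.4-.5+215,(v+.5)/3.4-.5+190)
E
cat > fit.py <<'E'
from h import *
def fit(P,x0):
    f=lambda p:np.concatenate([proj(n,T(p,np.array(X)/1e3))[0]-uv for n,uv,X in P])
    r=least_squares(f,x0,loss="soft_l1"); print(np.round(r.x,4)); print(np.round(r.fun.reshape(-1,2),1).tolist()); return r.x
tin=[("top",top(295,476),(22,28,50)),("top",top(392,465),(22,-28,50)),("top",top(400,542),(-22,-28,50)),("top",top(302,553),(-22,28,50)),
("scene",sc(254,7),(-22,-28,50)),("scene",sc(348,19),(-22,28,50)),("scene",sc(234,118),(22,-28,0)),("scene",sc(326,131),(22,28,0))]
t=fit(tin,[.6,0,0])
lane=[("top",top(39,84),(169,90,66)),("top",top(353,22),(169,-90,66)),("top",top(121,400),(-16,78,61.5)),("top",top(234,378),(-16,12,61.5)),("top",top(403,319),(0,-83,61.5)),
("scene",sc(53,384),(169,-90,66)),("scene",sc(505,456),(169,90,66)),("scene",sc(357,130),(-16,12,61.5)),("scene",sc(492,145),(-16,78,61.5)),("scene",sc(163,127),(0,-83,61.5))]
l=fit(lane,[.65,0,.15])
c,s=np.cos(l[2]),np.sin(l[2]); d=t[:2]-l[:2]
print("tin in lane mm",np.round(1e3*np.array([c*d[0]+s*d[1],-s*d[0]+c*d[1]]),1),t[2]-l[2])
np.savez("pose.npz",tin=t,lane=l)
k=588/420
for n,u,v,z in [("fitting",274,373,38),("gasket",284,415,8),("spool",513,339,54),("green",503,415,50),("yellow",415,467,50),("bottle",489,232,95),("rose",224,290,52),("bottle2",212,229,95),("cup",468,190,50)]:
    w=ray("top",(u/k,v/k),z/1e3); d=w[:2]-l[:2]; print(n,np.round(w[:2],3),"lane",np.round(1e3*np.array([c*d[0]+s*d[1],-s*d[0]+c*d[1]])))
E
python3 fit.py
```

```text
[0.54   0.0326 0.1172]
[[-1.5, -0.2], [-0.3, -0.2], [-0.0, 0.7], [-1.1, 0.7], [-1.3, -1.2], [-0.5, -0.1], [-1.5, 0.1], [-0.2, 1.5]]
[0.6286 0.0856 0.2019]
[[-1.6, -0.9], [-0.6, -0.6], [-1.9, 0.7], [-0.2, 0.4], [-1.6, -0.4], [-1.8, -0.3], [-0.2, 0.3], [-0.5, -1.9], [-0.3, -1.4], [-0.7, -1.8]]
tin in lane mm [-97.4 -34.2] -0.08467290040171102
fitting [0.511 0.196] lane [-93. 132.]
gasket [0.455 0.188] lane [-150.  135.]
spool [ 0.557 -0.106] lane [-109. -173.]
green [ 0.462 -0.093] lane [-199. -142.]
yellow [0.398 0.016] lane [-240.  -22.]
bottle [ 0.684 -0.07 ] lane [  23. -164.]
rose [0.616 0.26 ] lane [ 22. 174.]
bottle2 [0.685 0.264] lane [ 91. 163.]
cup [ 0.748 -0.051] lane [  90. -157.]
```

```bash
cat > mv.py <<'E'
import numpy as np, sys, json
from scipy.spatial.transform import Rotation as Ro
from bench import telemetry
def cur():
    s=telemetry.get_state(); w,x,y,z=s["tool_rot"]; return s,np.array(s["ee_pos"]),Ro.from_quat([x,y,z,w])
def rel(p0,R0,p,R):
    return np.round(R0.inv().apply(np.array(p)-p0),4).tolist(),np.round((R0.inv()*R).as_rotvec(),4).tolist()
def log(f="log.json"):
    s,p,R=cur()
    with open(f,"a") as h: h.write(json.dumps([list(map(float,s["joints"])),p.tolist(),R.as_quat().tolist()])+"\n")
    return s,p,R
E
python3 - <<'E'
from mv import *
s,p,R=log(); print(np.round(R.as_matrix(),3)); q=s["joints"]
Ra=Ro.from_euler("ZYZYZ",[q[0],q[1]+q[2],q[3],q[4],q[5]]); print(np.round((Ra.inv()*R).as_matrix(),3))
# target: hover, pitch 60 deg down, pointing world yaw 0.2
for y,t in ((.1,60),):
  pass
print(rel(p,R,[.42,.12,.26],R))
E
```

```text
[[ 0.23  -0.    -0.973]
 [ 0.973 -0.001  0.23 ]
 [-0.001 -1.     0.   ]]Traceback (most recent call last):
  File "<stdin>", line 3, in <module>
  File "scipy/spatial/transform/_rotation.pyx", line 1413, in scipy.spatial.transform._rotation.Rotation.from_euler
ValueError: Expected axis specification to be a non-empty string of upto 3 characters, got ZYZYZ
```

drive_tool(
  targets=[
    [[-0.038,-0.03,-0.037],[0,0,0],1],
    [[-0.08,-0.06,-0.08],[0,0,0],1],
    [[-0.12,-0.08,-0.12],[0,0,0],1],
    [[-0.16,-0.08,-0.16],[0,0,0],1],
    [[-0.2,-0.08,-0.2],[0,0,0],1],
    [[-0.24,-0.08,-0.24],[0,0,0],1],
    [[-0.28,-0.08,-0.28],[0,0,0],1],
    [[-0.32,-0.08,-0.32],[0,0,0],1],
    [[-0.355,-0.08,-0.35],[0,0,0],1],
    [[-0.38,-0.08,-0.375],[0,0,0],1],
    [[-0.38,-0.08,-0.375],[0,0,0],1],
  ],
)

```text
time: 1.48
ee_pos: [0.422, 0.1507, 0.2781]
tool_rot: [0.555, -0.555, -0.438, 0.438]
force: [0.4, 0.7, -0.0]
finger_gap: 1.0
```

```bash
cat > fk.py <<'E'
from mv import *
from scipy.optimize import least_squares
def Rj(q): return Ro.from_euler("ZYZ",[q[0],q[1]+q[2],q[3]])*Ro.from_euler("YZ",[q[4],q[5]])
def pos(q,k):
    a1,d1,L2,a3,L3,Lt=k
    z=Ro.from_euler("Z",q[0]); R2=z*Ro.from_euler("Y",q[1]); R3=z*Ro.from_euler("Y",q[1]+q[2])
    return z.apply([a1,0,d1])+R2.apply([0,0,L2])+R3.apply([a3,0,L3])+Rj(q).apply([0,0,Lt])
def load(): return [(np.array(q),np.array(p),Ro.from_quat(r)) for q,p,r in map(json.loads,open("log.json"))]
E
python3 - <<'E'
from fk import *
s,p,R=log(); print(p, s["joints"], s["time"])
for q,p,R in load(): print(np.round((Rj(q).inv()*R).as_matrix(),3).tolist())
E
```

```text
[0.42200019 0.15068493 0.27810017] [ 1.95392163e-01  1.50298887e-01  1.85098732e+00 -5.43172925e-05
  1.14083566e+00 -1.14038652e+00] 1.475
[[-1.0, 0.0, 0.0], [0.0, 0.0, 1.0], [0.0, 1.0, -0.0]]
[[-1.0, -0.0, 0.0], [0.0, -0.0, 1.0], [-0.0, 1.0, 0.0]]
```

```bash
cat >> fk.py <<'E'
LY=0.2019; LP=np.array([0.6286,0.0856,0])
def ori(az,eps,beta):  # degrees, lane azimuth of jaw, elevation, beta -> world Rotation
    az,eps,beta=np.radians([az,eps,beta]); az+=LY
    h=np.array([np.cos(az),np.sin(az),0]); p=np.array([np.sin(az),-np.cos(az),0]); z=np.array([0,0,1])
    j=np.cos(eps)*h+np.sin(eps)*z; a=np.cos(beta)*p+np.sin(beta)*(np.sin(eps)*h-np.cos(eps)*z)
    return Ro.from_matrix(np.c_[j,a,np.cross(j,a)])
def l2w(x): c,s=np.cos(LY),np.sin(LY); x=np.array(x)/1e3; return LP+[c*x[0]-s*x[1],s*x[0]+c*x[1],x[2]]
E
python3 - <<'E'
from fk import *
s,p,R=cur()
T=ori(45,37,45); print(np.round(T.as_matrix(),2)); v=(R.inv()*T).as_rotvec(); print(v,np.degrees(np.linalg.norm(v)))
E
```

```text
[[ 0.44  0.82 -0.36]
 [ 0.67 -0.03  0.74]
 [ 0.6  -0.56 -0.56]]
[-0.86281697  0.57357392 -0.4774057 ] 65.36131081133145
```

drive_tool(
  targets=[
    [[0,0,0],[-0.1,0.07,-0.055],1],
    [[0,0,0],[-0.2,0.13,-0.11],1],
    [[0,0,0],[-0.3,0.2,-0.165],1],
    [[0,0,0],[-0.4,0.26,-0.22],1],
    [[0,0,0],[-0.4,0.26,-0.22],1],
  ],
)

```text
time: 2.1
ee_pos: [0.4195, 0.1529, 0.2781]
tool_rot: [-0.53, 0.653, 0.5, -0.206]
force: [-0.2, 0.3, -0.0]
finger_gap: 0.995
```

Run:
```python
from fk import *
s,p,R=log(); print(p, np.round(s["joints"],3), s["time"])
D=load()
for q,p,R in D: print(np.round((Rj(q).inv()*R).as_matrix(),3).tolist())
import fk
def pos2(q,k,m):
    a1,d1,L2,L3,Lt,b=k
    z=Ro.from_euler("Z",q[0]); R2=z*Ro.from_euler("Y",q[1]); R3=z*Ro.from_euler("Y",q[1]+q[2]); R4=R3*Ro.from_euler("Z",q[3])
    return z.apply([a1,(b if m==0 else 0),d1])+R2.apply([0,0,L2])+R3.apply([0,0,L3])+R4.apply([0,(b if m==1 else 0),0])+Rj(q).apply([0,0,Lt])
for m in (0,1):
    f=lambda k:np.concatenate([pos2(q,k,m)-p for q,p,_ in D])
    r=least_squares(f,[0,.2,.45,.45,.3,.06]); print(m,np.round(r.x,4),np.abs(r.fun).max())
```

```text
[0.41949095 0.152856   0.27806665] [ 0.225 -0.025  2.13  -0.067  0.585 -0.803] 2.1
[[-1.0, 0.0, 0.0], [0.0, 0.0, 1.0], [0.0, 1.0, -0.0]]
[[-1.0, -0.0, 0.0], [0.0, -0.0, 1.0], [-0.0, 1.0, 0.0]]
[[-1.0, -0.0, 0.0], [0.0, 0.0, 1.0], [-0.0, 1.0, -0.0]]
0 [0.0131 0.1351 0.5815 0.377  0.2749 0.0657] 0.0008736165816058683
1 [0.0431 0.1232 0.5825 0.3432 0.2784 0.0658] 0.0019200082987160527
```

```bash
cat > plan.py <<'E'
from fk import *
K=[0.0131,0.1351,0.5815,0.377,0.2749,0.0657]; M=Ro.from_matrix([[-1,0,0],[0,0,1],[0,1,0]])
LO=np.array([-3.1,-.84,.05,-1.13,.06,-2.69]); HI=np.array([3.1,2.19,2.79,4.28,2.93,2.69])
def fkp(q,k=K):
    a1,d1,L2,L3,Lt,b=k; z=Ro.from_euler("Z",q[0])
    return z.apply([a1,b,d1])+(z*Ro.from_euler("Y",q[1])).apply([0,0,L2])+(z*Ro.from_euler("Y",q[1]+q[2])).apply([0,0,L3])+Rj(q).apply([0,0,Lt]), Rj(q)*M
def ik(p,R,seed):
    f=lambda q:np.r_[(fkp(q)[0]-p)*3,(fkp(q)[1].inv()*R).as_rotvec()]
    r=least_squares(f,np.clip(seed,LO+.01,HI-.01),bounds=(LO,HI)); return r.x,np.abs(r.fun).max()
def box(x0,x1,y0,y1,z0,z1,n=7):
    g=np.array(np.meshgrid(*[np.linspace(a,b,n) for a,b in((x0,x1),(y0,y1),(z0,z1))])).reshape(3,-1).T
    return g[((np.isclose(g,[x0,y0,z0]))|(np.isclose(g,[x1,y1,z1]))).any(1)]
TIP=-13.
fA=box(42.5,57,-73,TIP,-11,11,13); fB=fA*[-1,1,1]; bod=box(-42.5,42.5,-190,-73,-42.5,42.5,9)
L=Ro.from_euler("z",LY)
def flap_ang(P):
    P=P[(P[:,1]>11)&(P[:,1]<79)]
    for a in np.arange(0,1.6,.01):
        x,z=P[:,0]-50,P[:,2]-62; c,s=np.cos(a),np.sin(a)
        X=c*x-s*z; Z=s*x+c*z
        if not ((X>-66)&(X<0)&((Z>-3.5)|(X>-50))&(Z<30)).any(): return a
    return 9
def hitflap(P,a,m=2):
    P=P[abs(P[:,1])<84+m]; x,z=P[:,0]-50,P[:,2]-62; c,s=np.cos(a),np.sin(a); X=c*x-s*z; Z=s*x+c*z
    return ((X>-50-m)&(X<-47+m)&(Z>-26-m)&(Z<m)).sum()+((X>-50)&(X<0)&(Z>-3-m)&(Z<m)).sum()+((X>-66-m)&(X<-50)&(Z>-3-m)&(Z<m)&(P[:,1]>12-m)&(P[:,1]<78+m)).sum()
def pose(az,eps,beta,yB,xB,zB):
    """lane-frame: B's most forward low contact at xB, with y there yB, lowest z zB. returns world p,R and info"""
    R=L.inv()*ori(az,eps,beta); b=R.apply(fB)
    i=b[:,0][b[:,2]<b[:,2].min()+30]; low=b[b[:,2]<b[:,2].min()+45]
    k=low[low[:,0].argmax()]; c=np.array([xB-k[0],yB-k[1],zB-b[:,2].min()])
    A=R.apply(fA)+c; B=b+c; Bo=R.apply(bod)+c
    al=flap_ang(A)
    tin=lambda P:None
    tip=A[np.isclose(fA[:,1],TIP)]
    t=tip.mean(0)
    info=dict(al=round(al,2),Atop=A[np.isclose(fA[:,1],TIP)][:,2].max(),Ax=tip[:,0].max(),Atipc=np.round(t),zc=(k+c)[2],bodmin=Bo[:,2].min(),hitB=hitflap(B,al),hitBody=hitflap(Bo,al))
    return l2w(c),L*R,info
E
python3 - <<'E'
from plan import *
seed=[0,.7,2.4,3.0,1.0,0]
for name,lst in dict(K2=[(az,e,b,-30,-60,4) for az in (45,55) for e in (15,20) for b in (35,50)],K3=[(az,e,b,-30,-60,4) for az in (40,45,50) for e in (35,40) for b in (35,50)],K4=[(az,e,b,-38,12,5) for az in (90,100,110) for e in (35,40,45) for b in (35,50)]).items():
  for a in lst:
    p,R,i=pose(*a); q,err=min((ik(p,R,[s1,.7,2.4,s4,1.,s6]) for s1 in (0,) for s4 in (2.5,3.5) for s6 in (-1.5,1.5)),key=lambda t:t[1])
    print(name,a,{k:(v.tolist() if hasattr(v,'tolist') else v) for k,v in i.items()},np.round(q,2),round(err,3))
E
```

```text
K2 (45, 15, 35, -30, -60, 4) {'al': 9, 'Atop': 50.9126536768843, 'Ax': 7.959763838275833, 'Atipc': [0.0, 39.0, 40.0], 'zc': 25.16015868918348, 'bodmin': 16.0707501173849, 'hitB': 0, 'hitBody': 0} [0.25 0.78 2.36 3.8  0.98 1.88] 0.0
K2 (45, 15, 50, -30, -60, 4) {'al': 9, 'Atop': 47.164844508013964, 'Ax': 7.959763838275855, 'Atipc': [-2.0, 40.0, 38.0], 'zc': 21.412349520313157, 'bodmin': 32.59152053564981, 'hitB': 0, 'hitBody': 0} [0.16 0.67 2.3  3.69 0.59 1.83] 0.0
K2 (45, 20, 35, -30, -60, 4) {'al': 9, 'Atop': 59.9248212281675, 'Ax': 6.114070926673154, 'Atipc': [-1.0, 38.0, 49.0], 'zc': 25.89381696726346, 'bodmin': 17.051264123385764, 'hitB': 0, 'hitBody': 0} [0.23 0.78 2.39 3.72 1.02 2.  ] 0.0
K2 (45, 20, 50, -30, -60, 4) {'al': 9, 'Atop': 56.2787973573374, 'Ax': 6.114070926673136, 'Atipc': [-3.0, 39.0, 47.0], 'zc': 22.247793096433373, 'bodmin': 33.12335333481525, 'hitB': 0, 'hitBody': 0} [0.13 0.67 2.33 3.52 0.64 2.01] 0.0
K2 (55, 15, 35, -30, -60, 4) {'al': 0.0, 'Atop': 50.91265367688429, 'Ax': -4.873786824378811, 'Atipc': [-13.0, 49.0, 40.0], 'zc': 25.160158689183476, 'bodmin': 1
[... 7438 characters left out ...]
p': 89.11067278739979, 'Ax': -14.069261707823841, 'Atipc': [-25.0, 40.0, 79.0], 'zc': 15.832885283134289, 'bodmin': 34.01914356052045, 'hitB': 2, 'hitBody': 1} [-0.33  0.79  2.11  1.52  0.97  2.69] 0.072
K4 (110, 45, 35, -38, 12, 5) {'al': 0.2, 'Atop': 98.35318829273696, 'Ax': -12.063553883473563, 'Atipc': [-22.0, 37.0, 87.0], 'zc': 17.74301523747053, 'bodmin': 21.342154679366846, 'hitB': 0, 'hitBody': 0} [-0.36  0.82  2.16  1.7   1.13  2.63] 0.0
K4 (110, 45, 50, -38, 12, 5) {'al': 0.27, 'Atop': 95.60960156405139, 'Ax': -12.063553883473553, 'Atipc': [-23.0, 35.0, 85.0], 'zc': 14.999428508784963, 'bodmin': 33.43619800571768, 'hitB': 0, 'hitBody': 2} [-0.36  0.82  2.12  1.52  1.04  2.69] 0.097
```

```bash
cat > traj.py <<'E'
from plan import *
FL=Ro.from_euler("y",np.pi)
def tp(*a):
    p,R,i=pose(*a); return p,R*FL,i
OBJ=dict(fitting=(-93,132,16,38),gasket=(-150,135,30,8),spool=(-109,-173,17,54),green=(-199,-142,36,50),yellow=(-240,-22,36,50),bottle=(23,-164,22,95),rose=(22,174,28,52),bottle2=(91,163,22,95))
wr=box(-45,45,-300,-190,-45,45,9)
def clear(p,R,skip=()):
    P=np.vstack([R.apply(b/1e3)+p for b in (fA,fB,bod,wr)]); P=L.inv().apply(P-LP)*1e3
    d={"table":P[:,2].min()}
    for n,(x,y,r,h) in OBJ.items():
        d[n]=np.maximum(np.hypot(P[:,0]-x,P[:,1]-y)-r,P[:,2]-h).min()
    w=(P[:,0]>-18)&(abs(P[:,1])<92); d["lane"]=(P[w][:,2]-66).min() if w.any() else 99
    m=min(d,key=d.get); return m,round(d[m])
E
python3 - <<'E'
from traj import *
s,p0,R0=cur(); q0=np.array(s["joints"]); print("fk err",fkp(q0)[0]-p0)
def go(name,a,seed):
    p,R,i=tp(*a); q,e=ik(p,R,seed); print(name,a,{k:np.round(v,2).tolist() for k,v in i.items()},np.round(q,2),round(e,3),clear(p,R)); return p,R,q
ph,Rh,qh=go("Kh",(58,16,45,-28,-140,100),[.2,.6,2.3,3.4,.8,-1.2])
seed=qh
for n,a in [("K1",(58,16,45,-28,-140,4)),("K2",(58,16,45,-28,-60,4)),("K3",(45,37,45,-30,-60,4)),("K35",(72,40,45,-34,-25,4)),("K4",(100,42,45,-38,12,4))]:
    _,_,seed=go(n,a,seed)
for k in np.linspace(0,1,15):
    q=q0+(qh-q0)*k; q[4]=(q0+(qh-q0)*k)[4]+.35*np.sin(np.pi*k); p,R=fkp(q); print(round(k,2),np.round(p,3),np.round(R.as_matrix()[:,1],2),clear(p,R))
E
```

```text
fk err [ 7.50472053e-05  3.13106684e-04 -6.30049206e-04]
Kh (58, 16, 45, -28, -140, 100) {'al': 0.0, 'Atop': 146.38, 'Ax': -89.32, 'Atipc': [-98.0, 53.0, 137.0], 'zc': 118.95, 'bodmin': 123.37, 'hitB': 0, 'hitBody': 0} [ 0.08  0.4   2.53  3.35  0.62 -1.24] 0.0 ('yellow', 50)
K1 (58, 16, 45, -28, -140, 4) {'al': 0.0, 'Atop': 50.38, 'Ax': -89.32, 'Atipc': [-98.0, 53.0, 41.0], 'zc': 22.95, 'bodmin': 27.37, 'hitB': 0, 'hitBody': 0} [ 0.08  0.71  2.63  3.28  1.02 -1.15] 0.0 ('table', 4)
K2 (58, 16, 45, -28, -60, 4) {'al': 0.0, 'Atop': 50.38, 'Ax': -9.32, 'Atipc': [-18.0, 53.0, 41.0], 'zc': 22.95, 'bodmin': 27.37, 'hitB': 0, 'hitBody': 0} [ 0.1   0.69  2.41  3.34  0.78 -1.2 ] 0.0 ('lane', -27)
K3 (45, 37, 45, -30, -60, 4) {'al': 0.48, 'Atop': 85.03, 'Ax': -3.81, 'Atipc': [-10.0, 31.0, 74.0], 'zc': 25.15, 'bodmin': 28.82, 'hitB': 0, 'hitBody': 0} [ 0.06  0.73  2.47  3.24  1.03 -0.75] 0.0 ('lane', -2)
K35 (72, 40, 45, -34, -25, 4) {'al': 0.55, 'Atop': 89.19, 'Ax': -1.45, 'Atipc': [-9.0, 40.0, 79.0], 'zc': 25.24, 'bodmin': 28.76, 'hitB': 0, 'hitBody': 0} [-0.19  0.74  2.4   2.49  1.   -0.7 ] 
[... 397 characters left out ...]
9)
0.21 [0.335 0.258 0.227] [ 0.06  0.47 -0.88] ('lane', 99)
0.29 [0.329 0.296 0.235] [ 0.03  0.62 -0.79] ('lane', 99)
0.36 [0.339 0.327 0.25 ] [ 0.05  0.74 -0.67] ('lane', 99)
0.43 [0.364 0.347 0.267] [ 0.13  0.83 -0.55] ('lane', 99)
0.5 [0.4   0.353 0.28 ] [ 0.26  0.86 -0.44] ('lane', 99)
0.57 [0.442 0.343 0.285] [ 0.41  0.84 -0.36] ('lane', 99)
0.64 [0.484 0.317 0.279] [ 0.57  0.76 -0.33] ('lane', 99)
0.71 [0.52  0.277 0.262] [ 0.71  0.62 -0.33] ('lane', 99)
0.79 [0.544 0.227 0.234] [ 0.8   0.46 -0.39] ('lane', 99)
0.86 [0.552 0.173 0.197] [ 0.84  0.27 -0.47] ('lane', 99)
0.93 [0.542 0.12  0.156] [ 0.81  0.09 -0.57] ('yellow', 92)
1.0 [0.514 0.072 0.114] [ 0.73 -0.06 -0.68] ('yellow', 50)
```

```bash
cat > rows.py <<'E'
from traj import *
def show(p0,R0,poses,g=1):
    out=[]
    for p,R in poses:
        t=R0.inv().apply(p-p0); v=(R0.inv()*R).as_rotvec(); out.append([np.round(t,3).tolist(),np.round(v,2).tolist(),g])
    print(json.dumps(out))
E
python3 - <<'E'
from rows import *
s,p0,R0=cur(); q0=np.array(s["joints"]); p,R,_=tp(58,16,45,-28,-140,100); qh,_=ik(p,R,[.2,.6,2.3,3.4,.8,-1.2])
np.savez("j.npz",q0=q0,qh=qh)
def f(k): q=q0+(qh-q0)*k; q[4]+=.35*np.sin(np.pi*k); return fkp(q)
show(p0,R0,[f(k/24) for k in range(1,13)])
E
```

```text
[[[0.0, 0.01, 0.031], [0.11, 0.1, -0.0], 1], [[0.004, 0.017, 0.061], [0.23, 0.21, -0.01], 1], [[0.013, 0.019, 0.089], [0.34, 0.31, -0.02], 1], [[0.025, 0.019, 0.114], [0.45, 0.42, -0.04], 1], [[0.041, 0.017, 0.134], [0.55, 0.52, -0.06], 1], [[0.059, 0.012, 0.149], [0.64, 0.63, -0.09], 1], [[0.079, 0.008, 0.158], [0.73, 0.74, -0.13], 1], [[0.1, 0.003, 0.16], [0.81, 0.85, -0.18], 1], [[0.12, -0.0, 0.157], [0.87, 0.96, -0.23], 1], [[0.139, -0.002, 0.147], [0.93, 1.08, -0.28], 1], [[0.154, -0.001, 0.132], [0.96, 1.2, -0.34], 1], [[0.167, 0.002, 0.113], [0.99, 1.33, -0.4], 1]]
```

drive_tool(
  targets=[
    [[0.0,0.01,0.031],[0.11,0.1,0.0],1],
    [[0.004,0.017,0.061],[0.23,0.21,-0.01],1],
    [[0.013,0.019,0.089],[0.34,0.31,-0.02],1],
    [[0.025,0.019,0.114],[0.45,0.42,-0.04],1],
    [[0.041,0.017,0.134],[0.55,0.52,-0.06],1],
    [[0.059,0.012,0.149],[0.64,0.63,-0.09],1],
    [[0.079,0.008,0.158],[0.73,0.74,-0.13],1],
    [[0.1,0.003,0.16],[0.81,0.85,-0.18],1],
    [[0.12,0.0,0.157],[0.87,0.96,-0.23],1],
    [[0.139,-0.002,0.147],[0.93,1.08,-0.28],1],
    [[0.154,-0.001,0.132],[0.96,1.2,-0.34],1],
    [[0.167,0.002,0.113],[0.99,1.33,-0.4],1],
  ],
)

```text
time: 3.6
ee_pos: [0.4032, 0.3538, 0.2815]
tool_rot: [0.965, -0.228, -0.044, -0.125]
force: [-0.6, 1.2, 0.3]
finger_gap: 0.998
```

Run:
```python
from rows import *
s,p0,R0=log(); d=np.load("j.npz"); q0,qh=d["q0"],d["qh"]; print(np.round(s["joints"],2),p0)
def f(k): q=q0+(qh-q0)*k; q[4]+=.35*np.sin(np.pi*k); return fkp(q)
print(f(.5)[0])
show(*f(.5),[f(k/24) for k in range(13,25)])
```

```text
[ 0.12  0.24  2.3   1.63  0.98 -1.04] [0.40321001 0.3538068  0.28146504]
[0.399618   0.35309167 0.27962379]
[[[0.025, 0.001, 0.001], [0.04, 0.09, -0.09], 1], [[0.052, -0.001, -0.003], [0.07, 0.19, -0.19], 1], [[0.078, -0.006, -0.013], [0.1, 0.28, -0.29], 1], [[0.104, -0.014, -0.029], [0.11, 0.38, -0.4], 1], [[0.128, -0.025, -0.05], [0.1, 0.48, -0.5], 1], [[0.148, -0.038, -0.077], [0.09, 0.58, -0.61], 1], [[0.163, -0.053, -0.107], [0.07, 0.68, -0.72], 1], [[0.172, -0.069, -0.14], [0.04, 0.79, -0.82], 1], [[0.176, -0.087, -0.175], [0.01, 0.9, -0.92], 1], [[0.173, -0.105, -0.211], [-0.03, 1.01, -1.02], 1], [[0.164, -0.123, -0.245], [-0.08, 1.13, -1.12], 1], [[0.149, -0.14, -0.279], [-0.12, 1.25, -1.21], 1]]
```

drive_tool(
  targets=[
    [[0.025,0.001,0.001],[0.04,0.09,-0.09],1],
    [[0.052,-0.001,-0.003],[0.07,0.19,-0.19],1],
    [[0.078,-0.006,-0.013],[0.1,0.28,-0.29],1],
    [[0.104,-0.014,-0.029],[0.11,0.38,-0.4],1],
    [[0.128,-0.025,-0.05],[0.1,0.48,-0.5],1],
    [[0.148,-0.038,-0.077],[0.09,0.58,-0.61],1],
    [[0.163,-0.053,-0.107],[0.07,0.68,-0.72],1],
    [[0.172,-0.069,-0.14],[0.04,0.79,-0.82],1],
    [[0.176,-0.087,-0.175],[0.01,0.9,-0.92],1],
    [[0.173,-0.105,-0.211],[-0.03,1.01,-1.02],1],
    [[0.164,-0.123,-0.245],[-0.08,1.13,-1.12],1],
    [[0.149,-0.14,-0.279],[-0.12,1.25,-1.21],1],
  ],
)

```text
time: 5.1
ee_pos: [0.5181, 0.0718, 0.1138]
tool_rot: [-0.565, 0.107, -0.384, 0.722]
force: [0.4, -0.7, 0.0]
finger_gap: 0.999
```

Run:
```python
from rows import *
import cv2
from h import proj
from bench import eyes
s,p0,R0=log(); print(np.round(s["joints"],2),p0); p,R,_=tp(58,16,45,-28,-140,100); print(p,np.degrees((R0.inv()*R).as_rotvec()))
ims=[]
for n,(x0,y0,w,h,k) in dict(top=(190,130,170,190,2.3),scene=(200,130,190,180,2.2)).items():
    im=cv2.resize(eyes.camera(n)["pixels"][y0:y0+h,x0:x0+w,::-1],None,fx=k,fy=k,interpolation=cv2.INTER_CUBIC)
    for b,col in ((fA,(0,0,255)),(fB,(255,0,0))):
        c=b[(np.isclose(b[:,1],TIP))&(np.isclose(abs(b[:,2]),11))&(np.isclose(abs(b[:,0]),42.5)|np.isclose(abs(b[:,0]),57))]
        for u in proj(n,FL.apply(c)@R0.as_matrix().T/1e3+p0): cv2.circle(im,tuple(int((a-o)*k) for a,o in zip(u,(x0,y0))),2,col,-1)
    ims.append(im)
H=max(i.shape[0] for i in ims); ims=[cv2.copyMakeBorder(i,0,H-i.shape[0],0,0,0) for i in ims]
cv2.imwrite("pics/c1.png",np.hstack(ims)[:, :800])
```

```text
[ 0.08  0.47  2.45  3.36  0.62 -1.24] [0.51808439 0.07177585 0.11377268]
[0.51427866 0.07226755 0.1143519 ] [-0.28509916 -0.32168671 -0.03058011]
```

View pics/c1.png

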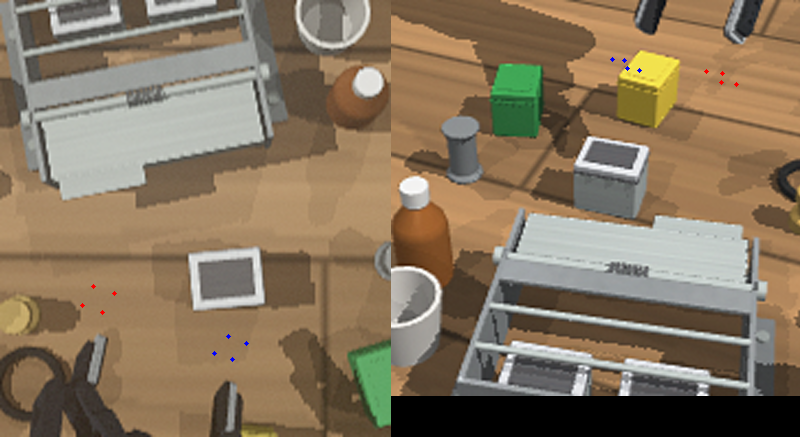

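Run:
```python
from rows import *
from h import C
s,p0,R0=cur()
def tri(a,b):
    P=[c["intrinsics"]@np.c_[c["R"],c["t"]] for c in (C["top"],C["scene"])]; import cv2
    X=cv2.triangulatePoints(P[0],P[1],np.array(a,float),np.array(b,float))[:,0]; return X[:3]/X[3]
for n,t,sc in (("A",(100,338),(735,38)),("B",(230,383),(645,30))):
    X=tri((190+t[0]/2.3,130+t[1]/2.3),(200+(sc[0]-391)/2.2,130+sc[1]/2.2)); print(n,X,"tool mm",np.round(1e3*R0.inv().apply(X-p0),1))
```

```text
A [0.50051407 0.11565585 0.15797655] tool mm [-46.1 -45.6   1.7]
B [0.46932222 0.03202743 0.13160359] tool mm [ 47.  -45.2   1.5]
```

Run:
```python
from rows import *
s,p0,R0=cur(); 
P=[(p0+[0,0,-.0],ori(58+7*k,16,45)*FL) for k in range(1,6)]
show(p0,R0,P); print(clear(*P[-1]))
```

```text
[[[0.0, 0.0, 0.0], [-0.04, -0.09, 0.08], 1], [[0.0, 0.0, 0.0], [-0.07, -0.17, 0.17], 1], [[0.0, 0.0, 0.0], [-0.1, -0.25, 0.25], 1], [[0.0, 0.0, 0.0], [-0.14, -0.34, 0.33], 1], [[0.0, 0.0, 0.0], [-0.17, -0.42, 0.41], 1]]
('yellow', 66)
```

drive_tool(
  targets=[
    [[0,0,0],[-0.04,-0.09,0.08],1],
    [[0,0,0],[-0.07,-0.17,0.17],1],
    [[0,0,0],[-0.1,-0.25,0.25],1],
    [[0,0,0],[-0.14,-0.34,0.33],1],
    [[0,0,0],[-0.17,-0.42,0.41],1],
    [[0,0,0],[-0.17,-0.42,0.41],1],
  ],
)

```text
time: 5.95
ee_pos: [0.5181, 0.0717, 0.1145]
tool_rot: [0.757, -0.221, 0.331, -0.519]
force: [0.8, -0.4, 0.7]
finger_gap: 1.002
```

```bash
cat > shot.py <<'E'
import cv2
from rows import *
from h import proj
from bench import eyes
def shot(fn,crops,tips=((-45,(0,255,0)),(-13,(0,0,255))),k=2.2,boxes=((42.5,57),)):
    s,p0,R0=cur(); ims=[]
    for n,(x0,y0,w,h) in crops.items():
        im=cv2.resize(eyes.camera(n)["pixels"][y0:y0+h,x0:x0+w,::-1],None,fx=k,fy=k,interpolation=cv2.INTER_CUBIC)
        for y,col in tips:
            c=np.array([[sg*x,y,z] for sg in (1,-1) for x in boxes[0] for z in (-11,11)])/1e3
            for u in proj(n,R0.apply(c)+p0): cv2.circle(im,tuple(int(round((a-o+.5)*k)) for a,o in zip(u,(x0,y0))),1,col,-1)
        ims.append(im)
    H=max(i.shape[0] for i in ims); ims=[cv2.copyMakeBorder(i,0,H-i.shape[0],0,0,0) for i in ims]
    im=np.hstack(ims); cv2.imwrite(fn,im); print(im.shape, s["time"],p0)
E
python3 - <<'E'
from shot import *
log(); shot("pics/c2.png",dict(top=(190,160,170,210),scene=(200,60,190,210)))
E
```

```text
(462, 792, 3) 5.95 [0.51811571 0.07168262 0.11446418]
```

View pics/c2.png

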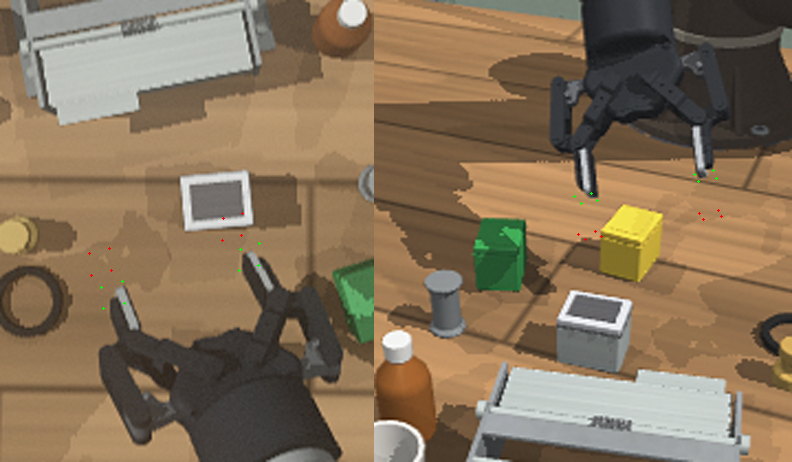

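Run:
```python
from rows import *
from h import C
import cv2
P=[c["intrinsics"]@np.c_[c["R"],c["t"]] for c in (C["top"],C["scene"])]
def tri(a,b):
    X=cv2.triangulatePoints(P[0],P[1],np.array(a,float),np.array(b,float))[:,0]; return X[:3]/X[3]
s,p0,R0=cur()
for n,t,sc in (("A",(123,291),(704,174)),("B",(252,257),(590,194)),("Aknuckle",(106,352),(722,52)),("Bknuckle?",(305,292),(560,82)),("Aelb",(142,438),(712,120))):
    X=tri((190+t[0]/2.2,160+t[1]/2.2),(200+(sc[0]-374)/2.2,60+sc[1]/2.2)); print(n,X,"tool mm",np.round(1e3*R0.inv().apply(X-p0),1))
```

```text
A [0.47813078 0.09759158 0.1586631 ] tool mm [-44.9 -45.9   1.7]
B [0.49971633 0.0093821  0.13340412] tool mm [ 49.4 -47.    1.2]
Aknuckle [0.45403799 0.09660086 0.24973984] tool mm [ -74.5 -123.5   46.2]
Bknuckle? [ 0.48583617 -0.02069377  0.22085305] tool mm [  50.3 -126.2   51. ]
Aelb [0.38366352 0.08135159 0.16087845] tool mm [ -53.  -113.6  -65.7]
```

```bash
sed -i 's/^TIP=.*/TIP=-46./; s/^fA=.*/lk=box(45,75,-115,-75,-13,13,9); fA=box(42.5,54,-75,TIP,-11,11,15); fB=fA*[-1,1,1]; bod=np.vstack([box(-42.5,42.5,-225,-106,-42.5,42.5,9),lk,lk*[-1,1,1]])/' plan.py
sed -i 's/^wr=.*/wr=box(-45,45,-320,-225,-45,45,9)/' traj.py
cat > go.py <<'E'
from rows import *
def go(name,a,seed):
    p,R,i=tp(*a); q,e=ik(p,R,seed); print(name,a,{k:np.round(v,2).tolist() for k,v in i.items()},np.round(p,3),np.round(q,2),round(e,3),clear(p,R)); return p,R,q
E
python3 - <<'E'
from go import *
seed=np.array([.08,.47,2.45,3.36,.62,-1.24])
for n,a in [("Kh",(58,16,45,-28,-140,80)),("K1",(58,16,45,-28,-140,4)),("K2",(58,16,45,-28,-60,4)),("K2b",(55,18,45,-28,-60,4)),("K3",(45,37,45,-28,-60,4)),("K3",(45,40,45,-28,-60,4)),("K35",(72,42,45,-34,-25,4)),("K4",(95,45,45,-36,12,4)),("K4",(100,45,45,-36,12,4)),("K4",(100,45,38,-36,12,4)),("K4",(105,45,38,-36,15,4))]:
    _,_,seed=go(n,a,seed)
E
```

```text
Kh (58, 16, 45, -28, -140, 80) {'al': 0.0, 'Atop': 124.72, 'Ax': -90.84, 'Atipc': [-99.0, 52.0, 116.0], 'zc': 98.12, 'bodmin': 92.56, 'hitB': 0, 'hitBody': 0} [0.538 0.07  0.071] [ 0.06  0.54  2.52  3.31  0.74 -1.2 ] 0.0 ('yellow', 38)
K1 (58, 16, 45, -28, -140, 4) {'al': 0.0, 'Atop': 48.72, 'Ax': -90.84, 'Atipc': [-99.0, 52.0, 40.0], 'zc': 22.12, 'bodmin': 16.56, 'hitB': 0, 'hitBody': 0} [ 0.538  0.07  -0.005] [ 0.06  0.77  2.57  3.27  1.03 -1.15] 0.0 ('yellow', -9)
K2 (58, 16, 45, -28, -60, 4) {'al': 0.0, 'Atop': 48.72, 'Ax': -10.84, 'Atipc': [-19.0, 52.0, 40.0], 'zc': 22.12, 'bodmin': 16.56, 'hitB': 0, 'hitBody': 0} [ 0.617  0.086 -0.005] [ 0.09  0.75  2.35  3.33  0.79 -1.19] 0.0 ('lane', -27)
K2b (55, 18, 45, -28, -60, 4) {'al': 0.01, 'Atop': 52.17, 'Ax': -7.36, 'Atipc': [-15.0, 49.0, 43.0], 'zc': 22.35, 'bodmin': 15.67, 'hitB': 0, 'hitBody': 0} [ 0.619  0.085 -0.003] [ 0.1   0.75  2.35  3.36  0.8  -1.15] 0.0 ('lane', -29)
K3 (45, 37, 45, -28, -60, 4) {'al': 0.42, 'Atop': 81.42, 'Ax': -5.5, 'Atipc': [-11.0, 32.0, 72.0], 'zc': 23.34, 'bodmin': 6.61, 'hitB': 0, 'hitBody': 0} [0.628
[... 731 characters left out ...]
0.0 ('lane', -62)
K4 (100, 45, 45, -36, 12, 4) {'al': 0.6, 'Atop': 91.37, 'Ax': 0.15, 'Atipc': [-9.0, 39.0, 82.0], 'zc': 15.0, 'bodmin': 2.65, 'hitB': 0, 'hitBody': 2} [0.646 0.124 0.025] [-0.27  0.82  2.11  1.75  1.   -0.38] 0.0 ('lane', -62)
K4 (100, 45, 38, -36, 12, 4) {'al': 0.6, 'Atop': 92.63, 'Ax': 0.15, 'Atipc': [-8.0, 40.0, 82.0], 'zc': 16.26, 'bodmin': 0.66, 'hitB': 0, 'hitBody': 0} [0.651 0.123 0.028] [-0.27  0.84  2.17  1.93  1.07 -0.54] 0.0 ('lane', -62)
K4 (105, 45, 38, -36, 15, 4) {'al': 0.57, 'Atop': 92.63, 'Ax': -2.66, 'Atipc': [-12.0, 38.0, 82.0], 'zc': 16.26, 'bodmin': 0.66, 'hitB': 0, 'hitBody': 1} [0.648 0.124 0.028] [-0.28  0.85  2.13  1.81  1.08 -0.49] 0.0 ('lane', -65)
```

Run:
```python
from go import *
seed=np.array([.06,.77,2.57,3.27,1.03,-1.15])
for az in (40,50,58):
  for b in (45,55,65):
    go("K1",(az,16,b,-28,-127,6),seed)
s,p,R=cur(); print(np.round(s["joints"],2))
k3,k4=np.array([44,38,45,-28,-60,7]),np.array([100,44,41,-36,13,7])
for t in np.linspace(0,1,9): _,_,seed=go(round(t,2),tuple(k3+(k4-k3)*t),seed)
```

```text
K1 (40, 16, 45, -28, -127, 6) {'al': 0.0, 'Atop': 50.72, 'Ax': -55.94, 'Atipc': [-64.0, 35.0, 42.0], 'zc': 24.12, 'bodmin': 18.56, 'hitB': 0, 'hitBody': 0} [ 0.561  0.058 -0.003] [ 0.18  0.75  2.43  3.71  0.86 -1.16] 0.0 ('table', 6)
K1 (40, 16, 55, -28, -127, 6) {'al': 0.0, 'Atop': 47.9, 'Ax': -55.94, 'Atipc': [-65.0, 36.0, 40.0], 'zc': 21.3, 'bodmin': 21.94, 'hitB': 0, 'hitBody': 0} [ 0.556  0.063 -0.009] [ 0.12  0.69  2.39  3.59  0.61 -1.15] 0.0 ('table', 6)
K1 (40, 16, 65, -28, -127, 6) {'al': 0.0, 'Atop': 44.71, 'Ax': -55.94, 'Atipc': [-66.0, 37.0, 39.0], 'zc': 18.11, 'bodmin': 24.66, 'hitB': 0, 'hitBody': 0} [ 0.551  0.069 -0.015] [ 0.05  0.65  2.34  3.4   0.37 -1.05] 0.0 ('table', 6)
K1 (50, 16, 45, -28, -127, 6) {'al': 0.0, 'Atop': 50.72, 'Ax': -67.37, 'Atipc': [-76.0, 45.0, 42.0], 'zc': 24.12, 'bodmin': 18.56, 'hitB': 0, 'hitBody': 0} [ 0.556  0.067 -0.003] [ 0.13  0.75  2.49  3.47  0.92 -1.14] 0.0 ('yellow', 1)
K1 (50, 16, 55, -28, -127, 6) {'al': 0.0, 'Atop': 47.9, 'Ax': -67.37, 'Atipc': [-77.0, 46.0, 40.0], 'zc': 21.3, 'bodmin': 21.94, 'hitB': 0, 'hitBody': 0} [ 0.55   0.
[... 3165 characters left out ...]
[0.649 0.112 0.027] [-0.22  0.8   2.26  2.2   1.01 -0.61] 0.0 ('lane', -57)
0.88 (np.float64(93.0), np.float64(43.25), np.float64(41.5), np.float64(-35.0), np.float64(3.875), np.float64(7.0)) {'al': 0.62, 'Atop': 93.0, 'Ax': 0.2, 'Atipc': [-8.0, 45.0, 83.0], 'zc': 19.0, 'bodmin': 5.52, 'hitB': 0, 'hitBody': 0} [0.649 0.123 0.028] [-0.24  0.81  2.21  2.04  1.01 -0.55] 0.0 ('lane', -59)
1.0 (np.float64(100.0), np.float64(44.0), np.float64(41.0), np.float64(-36.0), np.float64(13.0), np.float64(7.0)) {'al': 0.63, 'Atop': 93.97, 'Ax': 0.95, 'Atipc': [-8.0, 41.0, 84.0], 'zc': 18.94, 'bodmin': 5.01, 'hitB': 0, 'hitBody': 1} [0.65  0.124 0.029] [-0.27  0.82  2.15  1.86  1.02 -0.48] 0.0 ('lane', -59)
```

```bash
cat >> go.py <<'E'
def seq(p0,R0,knots,ns,quiet=True):
    """knots: param tuples; returns poses interpolated in parameters"""
    out=[]
    for a,b,n in zip(knots[:-1],knots[1:],ns):
        for k in range(1,n+1):
            t=np.array(a,float)+(np.array(b,float)-np.array(a))*k/n; p,R,i=tp(*t); out.append((p,R)); print(np.round(t,1),i["al"],i["hitB"],i["hitBody"],clear(p,R))
    show(p0,R0,out); return out
E
python3 - <<'E'
from go import *
s,p0,R0=cur()
K0=(93,16,45,-45,-150,120); Kh=(50,16,60,-32,-134,75); K1=(50,16,60,-32,-132,7)
seq(p0,R0,[K0,Kh,K1],[6,5])
E
```

```text
[  85.8   16.    47.5  -42.8 -147.3  112.5] 0.0 0 0 ('yellow', 62)
[  78.7   16.    50.   -40.7 -144.7  105. ] 0.0 0 0 ('yellow', 55)
[  71.5   16.    52.5  -38.5 -142.    97.5] 0.0 0 0 ('yellow', 48)
[  64.3   16.    55.   -36.3 -139.3   90. ] 0.0 0 0 ('yellow', 44)
[  57.2   16.    57.5  -34.2 -136.7   82.5] 0.0 0 0 ('yellow', 42)
[  50.   16.   60.  -32. -134.   75.] 0.0 0 0 ('yellow', 41)
[  50.    16.    60.   -32.  -133.6   61.4] 0.0 0 0 ('yellow', 29)
[  50.    16.    60.   -32.  -133.2   47.8] 0.0 0 0 ('yellow', 20)
[  50.    16.    60.   -32.  -132.8   34.2] 0.0 0 0 ('yellow', 15)
[  50.    16.    60.   -32.  -132.4   20.6] 0.0 0 0 ('yellow', 10)
[  50.   16.   60.  -32. -132.    7.] 0.0 0 0 ('yellow', 5)
[[[0.005, 0.002, -0.014], [-0.01, 0.09, -0.08], 1], [[0.008, 0.013, -0.015], [-0.02, 0.18, -0.16], 1], [[0.012, 0.023, -0.016], [-0.03, 0.27, -0.23], 1], [[0.017, 0.033, -0.018], [-0.04, 0.37, -0.31], 1], [[0.021, 0.043, -0.02], [-0.04, 0.47, -0.37], 1], [[0.026, 0.053, -0.021], [-0.05, 0.57, -0.44], 1], [[0.029, 0.062, -0.03], [-0.05, 0.57, -0.44], 1], [[0.033, 0.072, -0.039], [-0.05, 0.57, -0.44], 1], [[0.037, 0.081, -0.048], [-0.05, 0.57, -0.44], 1], [[0.041, 0.091, -0.057], [-0.05, 0.57, -0.44], 1], [[0.044, 0.1, -0.066], [-0.05, 0.57, -0.44], 1]]
```

drive_tool(
  targets=[
    [[0.005,0.002,-0.014],[-0.01,0.09,-0.08],1],
    [[0.008,0.013,-0.015],[-0.02,0.18,-0.16],1],
    [[0.012,0.023,-0.016],[-0.03,0.27,-0.23],1],
    [[0.017,0.033,-0.018],[-0.04,0.37,-0.31],1],
    [[0.021,0.043,-0.02],[-0.04,0.47,-0.37],1],
    [[0.026,0.053,-0.021],[-0.05,0.57,-0.44],1],
    [[0.029,0.062,-0.03],[-0.05,0.57,-0.44],1],
    [[0.033,0.072,-0.039],[-0.05,0.57,-0.44],1],
    [[0.037,0.081,-0.048],[-0.05,0.57,-0.44],1],
    [[0.041,0.091,-0.057],[-0.05,0.57,-0.44],1],
    [[0.041,0.091,-0.057],[-0.05,0.57,-0.44],1],
  ],
)

```text
time: 7.42
ee_pos: [0.5417, 0.0686, 0.001]
tool_rot: [-0.497, 0.154, -0.487, 0.702]
force: [-0.2, -1.6, 0.0]
finger_gap: 1.0
```

Run:
```python
from shot import *
log(); shot("pics/c3.png",dict(top=(190,160,175,210),scene=(215,120,185,180)),tips=((-46,(0,255,0)),),boxes=((42.5,54),))
s,p,R=cur(); P,Q,_=tp(50,16,60,-32,-132.4,20.6); print(R.inv().apply(P-p),(R.inv()*Q).as_rotvec())
```

```text
(462, 792, 3) 7.425 [0.54169453 0.06856156 0.00104019]
[-0.00017817 -0.00011124  0.00062794] [0.00296311 0.00369944 0.00571082]
```

View pics/c3.png

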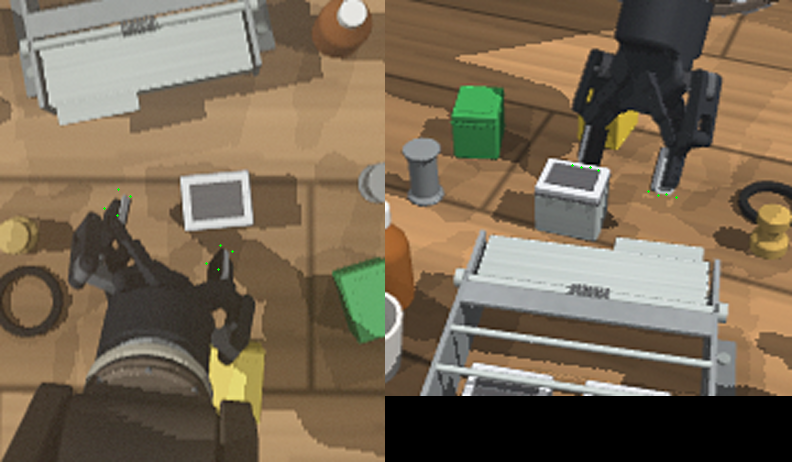

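Picture 7 shows finger B's tip at (222,250), just behind the tin at (217,200). Finger A's tip is at (120,200), left of the tin, and the green model markers now sit on the tips. Next I'll lower and pre-push.

Run:
```python
from go import *
s,p0,R0=cur()
seq(*tp(50,16,60,-32,-132.4,20.6)[:2],[(50,16,60,-32,-132.4,20.6),(50,16,60,-32,-130,7),(54,16,50,-32,-60,7)],[2,9])
print(tp(54,16,50,-32,-60,7)[2])
```

```text
[  50.    16.    60.   -32.  -131.2   13.8] 0.0 0 0 ('yellow', 8)
[  50.   16.   60.  -32. -130.    7.] 0.0 0 0 ('yellow', 7)
[  50.4   16.    58.9  -32.  -122.2    7. ] 0.0 0 0 ('table', 7)
[  50.9   16.    57.8  -32.  -114.4    7. ] 0.0 0 0 ('table', 7)
[  51.3   16.    56.7  -32.  -106.7    7. ] 0.0 0 0 ('table', 7)
[ 51.8  16.   55.6 -32.  -98.9   7. ] 0.0 0 0 ('table', 7)
[ 52.2  16.   54.4 -32.  -91.1   7. ] 0.0 0 0 ('table', 7)
[ 52.7  16.   53.3 -32.  -83.3   7. ] 0.0 0 0 ('table', 7)
[ 53.1  16.   52.2 -32.  -75.6   7. ] 0.0 0 0 ('table', 7)
[ 53.6  16.   51.1 -32.  -67.8   7. ] 0.0 0 0 ('lane', -22)
[ 54.  16.  50. -32. -60.   7.] 0.04 0 0 ('lane', -30)
[[[0.001, 0.006, -0.003], [0.0, 0.0, 0.0], 1], [[0.002, 0.013, -0.005], [0.0, 0.0, 0.0], 1], [[-0.003, 0.017, 0.0], [0.02, -0.01, 0.0], 1], [[-0.008, 0.02, 0.005], [0.03, -0.01, 0.01], 1], [[-0.013, 0.024, 0.01], [0.05, -0.02, 0.01], 1], [[-0.018, 0.028, 0.015], [0.07, -0.03, 0.02], 1], [[-0.023, 0.032, 0.021], [0.09, -0.03, 0.02], 1], [[-0.028, 0.036, 0.026], [0.1, -0.04, 0.02], 1], [[-0.033, 0.04, 0.031], [0.12, -0.04, 0.03], 1], [[-0.038, 0.044, 0.036], [0.14, -0.05, 0.03], 1], [[-0.043, 0.047, 0.041], [0.16, -0.06, 0.04], 1]]
{'al': np.float64(0.04), 'Atop': np.float64(50.362350800175165), 'Ax': np.float64(-5.4760092230121264), 'Atipc': array([-14.,  45.,  42.]), 'zc': np.float64(23.763345963834748), 'bodmin': np.float64(21.330547548355725), 'hitB': np.int64(0), 'hitBody': np.int64(0)}
```

Run:
```python
from go import *
print(tp(55,12,46,-32,-60,6)[2])
seq(*tp(50,16,60,-32,-132.4,20.6)[:2],[(50,16,60,-32,-132.4,20.6),(50,16,60,-32,-130,7),(55,12,46,-32,-60,6)],[2,9])
```

```text
{'al': np.float64(0.0), 'Atop': np.float64(43.40298781298873), 'Ax': np.float64(-5.859406947267564), 'Atipc': array([-15.,  47.,  35.]), 'zc': np.float64(23.339509649074948), 'bodmin': np.float64(20.67989215063282), 'hitB': np.int64(0), 'hitBody': np.int64(1)}
[  50.    16.    60.   -32.  -131.2   13.8] 0.0 0 0 ('yellow', 8)
[  50.   16.   60.  -32. -130.    7.] 0.0 0 0 ('yellow', 7)
[  50.6   15.6   58.4  -32.  -122.2    6.9] 0.0 0 0 ('table', 7)
[  51.1   15.1   56.9  -32.  -114.4    6.8] 0.0 0 0 ('table', 7)
[  51.7   14.7   55.3  -32.  -106.7    6.7] 0.0 0 0 ('table', 7)
[ 52.2  14.2  53.8 -32.  -98.9   6.6] 0.0 0 0 ('table', 7)
[ 52.8  13.8  52.2 -32.  -91.1   6.4] 0.0 0 0 ('table', 6)
[ 53.3  13.3  50.7 -32.  -83.3   6.3] 0.0 0 0 ('table', 6)
[ 53.9  12.9  49.1 -32.  -75.6   6.2] 0.0 0 0 ('table', 6)
[ 54.4  12.4  47.6 -32.  -67.8   6.1] 0.0 0 0 ('lane', -28)
[ 55.  12.  46. -32. -60.   6.] 0.0 0 1 ('lane', -38)
[[[0.001, 0.006, -0.003], [0.0, 0.0, 0.0], 1], [[0.002, 0.013, -0.005], [0.0, 0.0, 0.0], 1], [[-0.002, 0.017, 0.0], [0.02, -0.01, -0.0], 1], [[-0.007, 0.021, 0.005], [0.05, -0.02, -0.0], 1], [[-0.012, 0.025, 0.011], [0.07, -0.04, -0.0], 1], [[-0.017, 0.029, 0.016], [0.1, -0.05, -0.01], 1], [[-0.021, 0.034, 0.021], [0.12, -0.06, -0.01], 1], [[-0.026, 0.038, 0.026], [0.15, -0.07, -0.01], 1], [[-0.031, 0.042, 0.032], [0.17, -0.09, -0.01], 1], [[-0.036, 0.046, 0.037], [0.2, -0.1, -0.01], 1], [[-0.041, 0.05, 0.042], [0.22, -0.11, -0.0], 1]]
```

drive_tool(
  targets=[
    [[0.001,0.006,-0.003],[0,0,0],1],
    [[0.002,0.013,-0.005],[0,0,0],1],
    [[-0.002,0.017,0.0],[0.02,-0.01,0],1],
    [[-0.007,0.021,0.005],[0.05,-0.02,0],1],
    [[-0.012,0.025,0.011],[0.07,-0.04,0],1],
    [[-0.017,0.029,0.016],[0.1,-0.05,-0.01],1],
    [[-0.021,0.034,0.021],[0.12,-0.06,-0.01],1],
    [[-0.026,0.038,0.026],[0.15,-0.07,-0.01],1],
    [[-0.031,0.042,0.032],[0.17,-0.09,-0.01],1],
    [[-0.036,0.046,0.037],[0.2,-0.1,-0.01],1],
    [[-0.039,0.048,0.04],[0.21,-0.11,0],1],
    [[-0.039,0.048,0.04],[0.21,-0.11,0],1],
  ],
)

```text
time: 9.02
ee_pos: [0.6145, 0.0781, -0.0088]
tool_rot: [-0.537, 0.139, -0.383, 0.739]
force: [-0.4, -0.4, -0.7]
finger_gap: 0.998
```

Run:
```python
from shot import *
log(); shot("pics/c4.png",dict(top=(190,130,165,165),scene=(235,160,150,165)),tips=((-46,(0,255,0)),),boxes=((42.5,54),),k=2.5)
s,p,R=cur(); P,Q,_=tp(54.8,12.2,46.6,-32,-63,6); print(R.inv().apply(P-p),(R.inv()*Q).as_rotvec(),s["force"])
```

```text
(412, 787, 3) 9.025 [ 0.61453073  0.07814842 -0.00880798]
[-0.00053032 -0.0001012   0.0009168 ] [ 0.00671626  0.00878332 -0.00054739] [-0.77023793  0.10587    -0.32002346]
```

View pics/c4.png

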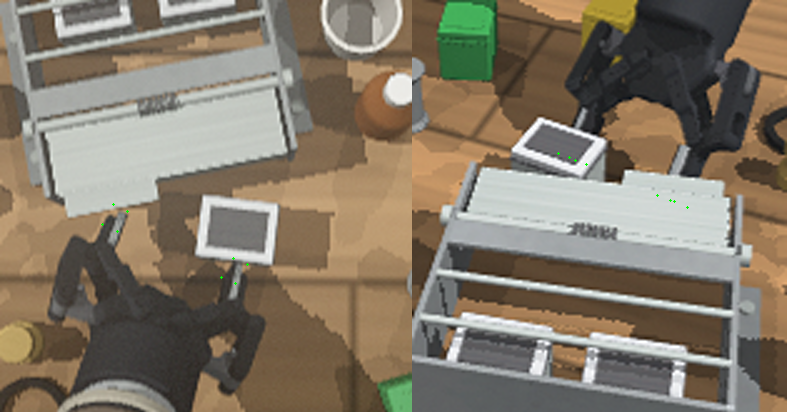

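```bash
cat > tinfit.py <<'E'
from h import *
def tinlane(cs,n="top"):
    X=np.array([(22,28,50),(22,-28,50),(-22,-28,50),(-22,28,50)])/1e3
    r=least_squares(lambda p:(proj(n,T(p,X))-cs).ravel(),[.58,.04,0]); l=[.6286,.0856,.2019]; d=r.x[:2]-l[:2]; c,s=np.cos(l[2]),np.sin(l[2])
    return np.round(1e3*np.array([c*d[0]+s*d[1],-s*d[0]+c*d[1]]),1),round(r.x[2]-l[2],3),np.round(r.fun,1)
E
python3 - <<'E'
from tinfit import *
print(tinlane(np.array([(204,197),(277,203),(272,264),(197,257)])/2.5-.3+[190,130]))
from go import *
for a in [(48,12,46,-45,-66,6),(50,12,46,-45,-66,6),(40,38,45,-42,-64,7),(40,38,45,-42,-60,7),(43,38,45,-42,-60,7),(100,44,41,-44,13,7)]:
    print(a,{k:np.round(v,2).tolist() for k,v in tp(*a)[2].items()})
E
```

```text
(array([-45.9, -39.3]), np.float64(-0.286), array([-1.1, -0.5,  1. ,  0. ,  0.8,  0.3, -0.7,  0.2]))
(48, 12, 46, -45, -66, 6) {'al': 0.0, 'Atop': 43.4, 'Ax': -2.84, 'Atipc': [-11.0, 27.0, 35.0], 'zc': 23.34, 'bodmin': 20.68, 'hitB': 0, 'hitBody': 13}
(50, 12, 46, -45, -66, 6) {'al': 0.0, 'Atop': 43.4, 'Ax': -5.33, 'Atipc': [-14.0, 29.0, 35.0], 'zc': 23.34, 'bodmin': 20.68, 'hitB': 0, 'hitBody': 6}
(40, 38, 45, -42, -64, 7) {'al': 0.44, 'Atop': 85.75, 'Ax': -5.75, 'Atipc': [-11.0, 13.0, 76.0], 'zc': 26.34, 'bodmin': 9.12, 'hitB': 0, 'hitBody': 0}
(40, 38, 45, -42, -60, 7) {'al': 0.49, 'Atop': 85.75, 'Ax': -1.75, 'Atipc': [-7.0, 13.0, 76.0], 'zc': 26.34, 'bodmin': 9.12, 'hitB': 0, 'hitBody': 0}
(43, 38, 45, -42, -60, 7) {'al': 0.49, 'Atop': 85.75, 'Ax': -4.39, 'Atipc': [-10.0, 16.0, 76.0], 'zc': 26.34, 'bodmin': 9.12, 'hitB': 0, 'hitBody': 0}
(100, 44, 41, -44, 13, 7) {'al': 0.63, 'Atop': 93.97, 'Ax': 0.95, 'Atipc': [-8.0, 33.0, 84.0], 'zc': 18.94, 'bodmin': 5.01, 'hitB': 0, 'hitBody': 1}
```

Run:
```python
from go import *
b=(54.8,12.2,46.6)
seq(*tp(*b,-32,-63,6)[:2],[(*b,-32,-63,6),(*b,-32,-84,6),(*b,-55,-84,6),(*b,-55,-63,6),(*b,-55,-63,6)],[2,2,5,1])
```

```text
[ 54.8  12.2  46.6 -32.  -73.5   6. ] 0.0 0 0 ('table', 6)
[ 54.8  12.2  46.6 -32.  -84.    6. ] 0.0 0 0 ('table', 6)
[ 54.8  12.2  46.6 -43.5 -84.    6. ] 0.0 0 0 ('table', 6)
[ 54.8  12.2  46.6 -55.  -84.    6. ] 0.0 0 0 ('table', 6)
[ 54.8  12.2  46.6 -55.  -79.8   6. ] 0.0 0 0 ('table', 6)
[ 54.8  12.2  46.6 -55.  -75.6   6. ] 0.0 0 0 ('table', 6)
[ 54.8  12.2  46.6 -55.  -71.4   6. ] 0.0 0 0 ('lane', -23)
[ 54.8  12.2  46.6 -55.  -67.2   6. ] 0.0 0 0 ('lane', -29)
[ 54.8  12.2  46.6 -55.  -63.    6. ] 0.0 0 0 ('lane', -34)
[ 54.8  12.2  46.6 -55.  -63.    6. ] 0.0 0 0 ('lane', -34)
[[[0.006, -0.007, -0.005], [0.0, 0.0, 0.0], 1], [[0.012, -0.014, -0.011], [0.0, 0.0, 0.0], 1], [[0.021, -0.011, -0.005], [0.0, 0.0, 0.0], 1], [[0.03, -0.007, 0.002], [0.0, 0.0, 0.0], 1], [[0.028, -0.005, 0.004], [0.0, 0.0, 0.0], 1], [[0.025, -0.002, 0.006], [0.0, 0.0, 0.0], 1], [[0.023, 0.001, 0.008], [0.0, 0.0, 0.0], 1], [[0.021, 0.003, 0.01], [0.0, 0.0, 0.0], 1], [[0.018, 0.006, 0.012], [0.0, 0.0, 0.0], 1], [[0.018, 0.006, 0.012], [0.0, 0.0, 0.0], 1]]
```

drive_tool(
  targets=[
    [[0.006,-0.007,-0.005],[0,0,0],1],
    [[0.012,-0.014,-0.011],[0,0,0],1],
    [[0.021,-0.011,-0.005],[0,0,0],1],
    [[0.03,-0.007,0.002],[0,0,0],1],
    [[0.028,-0.005,0.004],[0,0,0],1],
    [[0.025,-0.002,0.006],[0,0,0],1],
    [[0.023,0.001,0.008],[0,0,0],1],
    [[0.021,0.003,0.01],[0,0,0],1],
    [[0.018,0.006,0.012],[0,0,0],1],
    [[0.018,0.006,0.012],[0,0,0],1],
  ],
)

```text
time: 10.38
ee_pos: [0.6194, 0.0564, -0.0085]
tool_rot: [-0.537, 0.138, -0.382, 0.739]
force: [-0.1, -0.4, 0.1]
finger_gap: 1.0
```

Run:
```python
from shot import *
s,p,R=log(); shot("pics/c5.png",dict(top=(210,160,130,130)),tips=(),k=4)
P,Q,_=tp(54.8,12.2,46.6,-55,-63,6); print(R.inv().apply(P-p),s["force"])
# white lid outline by colour, for a numeric fit
im=cv2.imread("pics/c5.png"); m=((im.min(2)>185)&(im.max(2)-im.min(2)<25)).astype(np.uint8); c=max(cv2.findContours(m[120:420],0,2)[0],key=cv2.contourArea)+[0,120]; print(cv2.boxPoints(cv2.minAreaRect(c)),cv2.contourArea(c))
```

```text
(520, 520, 3) 10.375 [ 0.61941178  0.05637947 -0.00849684]
[ 0.00046625 -0.0001726   0.00089789] [-0.08240861 -0.38671593  0.05294413]
[[-3.214698e-15  1.200000e+02]
 [ 3.770000e+02  1.200000e+02]
 [ 3.770000e+02  2.250000e+02]
 [ 0.000000e+00  2.250000e+02]] 19153.5
```

View pics/c5.png

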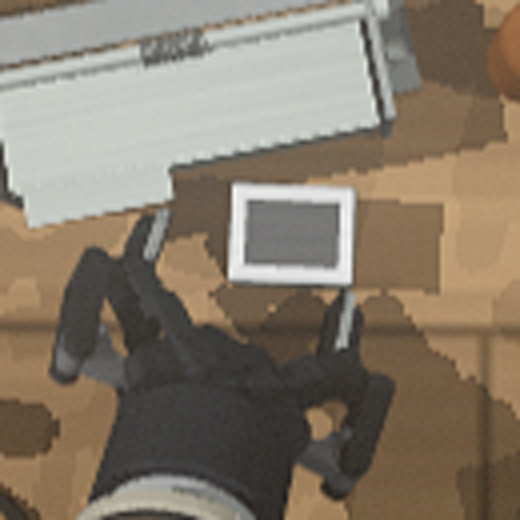

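Run:
```python
from tinfit import *
cs=np.array([(231,182),(355,186),(351,287),(228,281)])/4-.4+[210,160]
r=tinlane(cs); print(r); (x,y),a,_=r
for u,v in ((22,28),(22,-28),(-22,-28),(-22,28)): print(np.round([x+np.cos(a)*u-np.sin(a)*v,y+np.sin(a)*u+np.cos(a)*v],1))
```

```text
(array([-38.7, -36.6]), np.float64(-0.232), array([-0.2,  0.1,  0.3,  0.2,  0.4, -0.3, -0.5, -0. ]))
[-10.9 -14.4]
[-23.7 -68.9]
[-66.5 -58.8]
[-53.7  -4.3]
```

Run:
```python
from go import *
c0=(54.8,12.2,46.6,-55,-63,6)
ks=[c0,(54.8,12.2,46.6,-53,-72,6),(48,12.2,46,-42,-68,7),(43,38,45,-42,-64,7)]
seq(*tp(*c0)[:2],ks,[1,2,8])
for k in range(9):
    t=np.array(ks[2])+(np.array(ks[3])-np.array(ks[2]))*k/8; i=tp(*t)[2]; print(i["al"],np.round(i["Ax"],1),i["Atipc"],np.round(i["Atop"],1))
```

```text
[ 54.8  12.2  46.6 -53.  -72.    6. ] 0.0 0 0 ('lane', -22)
[ 51.4  12.2  46.3 -47.5 -70.    6.5] 0.0 0 0 ('lane', -31)
[ 48.   12.2  46.  -42.  -68.    7. ] 0.0 0 7 ('lane', -37)
[ 47.4  15.4  45.9 -42.  -67.5   7. ] 0.06 0 5 ('lane', -32)
[ 46.8  18.6  45.8 -42.  -67.    7. ] 0.14 0 3 ('lane', -27)
[ 46.1  21.9  45.6 -42.  -66.5   7. ] 0.2 0 0 ('lane', -22)
[ 45.5  25.1  45.5 -42.  -66.    7. ] 0.26 0 0 ('lane', -17)
[ 44.9  28.3  45.4 -42.  -65.5   7. ] 0.31 0 0 ('lane', -13)
[ 44.2  31.6  45.2 -42.  -65.    7. ] 0.36 0 0 ('lane', -8)
[ 43.6  34.8  45.1 -42.  -64.5   7. ] 0.41 0 0 ('lane', -3)
[ 43.  38.  45. -42. -64.   7.] 0.44 0 0 ('lane', 1)
[[[0.003, -0.006, -0.006], [0.0, 0.0, 0.0], 1], [[-0.001, -0.005, -0.005], [0.02, 0.04, -0.04], 1], [[-0.005, -0.004, -0.004], [0.04, 0.08, -0.08], 1], [[-0.007, -0.005, -0.001], [0.04, 0.13, -0.05], 1], [[-0.009, -0.007, 0.002], [0.05, 0.18, -0.01], 1], [[-0.011, -0.008, 0.005], [0.06, 0.22, 0.02], 1], [[-0.013, -0.01, 0.008], [0.07, 0.27, 0.05], 1], [[-0.014, -0.011, 0.011], [0.08, 0.31, 0.09], 1], [[-0.016, -0.013, 0.014], [0.09, 0.36, 0.12], 1], [[-0.017, -0.014, 0.018], [0.1, 0.4, 0.16], 1], [[-0.018, -0.016, 0.021], [0.12, 0.45, 0.19], 1]]
0.0 -4.9 [-13.  30.  36.] 44.8
0.06 -4.5 [-13.  29.  42.] 50.5
0.14 -4.4 [-12.  28.  47.] 56.1
0.2 -4.4 [-12.  26.  52.] 61.5
0.26 -4.7 [-12.  24.  57.] 66.8
0.31 -5.3 [-12.  22.  62.] 71.8
0.36 -6.1 [-12.  20.  67.] 76.7
0.41 -7.1 [-13.  18.  72.] 81.3
0.44 -8.4 [-14.  16.  76.] 85.8
```

drive_tool(
  targets=[
    [[0.003,-0.006,-0.006],[0,0,0],1],
    [[-0.001,-0.005,-0.005],[0.02,0.04,-0.04],1],
    [[-0.005,-0.004,-0.004],[0.04,0.08,-0.08],1],
    [[-0.007,-0.005,-0.001],[0.04,0.13,-0.05],1],
    [[-0.009,-0.007,0.002],[0.05,0.18,-0.01],1],
    [[-0.011,-0.008,0.005],[0.06,0.22,0.02],1],
    [[-0.013,-0.01,0.008],[0.07,0.27,0.05],1],
    [[-0.014,-0.011,0.011],[0.08,0.31,0.09],1],
    [[-0.016,-0.013,0.014],[0.09,0.36,0.12],1],
    [[-0.017,-0.014,0.018],[0.1,0.4,0.16],1],
    [[-0.018,-0.016,0.021],[0.12,0.45,0.19],1],
    [[-0.018,-0.016,0.021],[0.12,0.45,0.19],1],
  ],
)

```text
time: 11.92
ee_pos: [0.6271, 0.0655, 0.0201]
tool_rot: [-0.512, -0.098, -0.459, 0.719]
force: [-0.0, -0.2, -0.3]
finger_gap: 1.003
```

Run:
```python
from shot import *
s,p,R=log(); shot("pics/c6.png",dict(top=(200,150,140,140),scene=(240,170,130,140)),tips=((-46,(0,255,0)),),boxes=((42.5,54),),k=2.9)
P,Q,_=tp(43,38,45,-42,-64,7); print(R.inv().apply(P-p),(R.inv()*Q).as_rotvec(),s["force"],s["torque"])
```

```text
(406, 783, 3) 11.925 [0.62709473 0.06554094 0.02007349]
[-0.0004621   0.00065178  0.00134849] [0.0039958  0.00596247 0.00255638] [-0.01569105 -0.15523307 -0.26318657] [0.03042082 0.36005898 0.01989504]
```

View pics/c6.png

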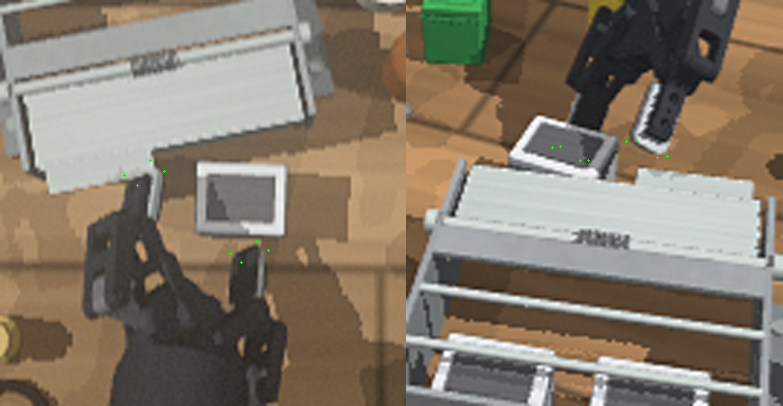

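```bash
sed -i 's/^TIP=.*/TIP=-49./' plan.py
python3 - <<'E'
from tinfit import *
cs=np.array([(197,164),(286,165),(284,236),(196,234)])/2.9-.33+[200,150]
r=tinlane(cs); print(r); (x,y),a,_=r
for u,v in ((22,28),(22,-28),(-22,-28),(-22,28)): print(np.round([x+np.cos(a)*u-np.sin(a)*v,y+np.sin(a)*u+np.cos(a)*v],1))
from go import *
s,p,R=cur()
# current finger boxes in lane frame
A=L.inv().apply(R.apply(FL.apply(fA)/1e3)+p-LP)*1e3; t=A[np.isclose(fA[:,1],TIP)]; print("A tip now x",t[:,0].min().round(),t[:,0].max().round(),"y",t[:,1].min().round(),t[:,1].max().round(),"z",t[:,2].min().round(),t[:,2].max().round())
for a in [(40,12,46,-33,-63,7),(44,12,46,-33,-60,7),(40,34,45,-33,-60,7),(37,34,45,-33,-60,7),(35,34,45,-30,-60,7),(38,32,45,-32,-60,7),(38,34,38,-32,-60,7),(38,34,55,-32,-60,7)]:
    i=tp(*a)[2]; pp,RR,_=tp(*a); A=L.inv().apply(RR.apply(FL.apply(fA)/1e3)+pp-LP)*1e3; t=A[np.isclose(fA[:,1],TIP)]
    print(a,i["al"],"tip x",t[:,0].min().round(),t[:,0].max().round(),"y",t[:,1].min().round(),t[:,1].max().round(),"z",t[:,2].min().round(),t[:,2].max().round(),i["hitBody"],"zc",round(i["zc"]))
E
```

```text
(array([-39.6, -37. ]), np.float64(-0.212), array([-0.4, -0.3,  0.4, -0.1,  0.7,  0.1, -0.6,  0.2]))
[-12.2 -14.3]
[-24. -69.]
[-67.  -59.7]
[-55.2  -5. ]
A tip now x -21.0 -11.0 y 6.0 30.0 z 68.0 87.0
(40, 12, 46, -33, -63, 7) 1.59 tip x -7.0 9.0 y 20.0 42.0 z 27.0 44.0 0 zc 24
(44, 12, 46, -33, -60, 7) 1.59 tip x -9.0 8.0 y 25.0 46.0 z 27.0 44.0 0 zc 24
(40, 34, 45, -33, -60, 7) 9 tip x -9.0 1.0 y 12.0 36.0 z 61.0 80.0 0 zc 26
(37, 34, 45, -33, -60, 7) 9 tip x -6.0 4.0 y 9.0 33.0 z 61.0 80.0 0 zc 26
(35, 34, 45, -30, -60, 7) 9 tip x -4.0 6.0 y 10.0 34.0 z 61.0 80.0 0 zc 26
(38, 32, 45, -32, -60, 7) 9 tip x -6.0 4.0 y 12.0 36.0 z 58.0 77.0 0 zc 26
(38, 34, 38, -32, -60, 7) 9 tip x -5.0 3.0 y 11.0 34.0 z 61.0 82.0 0 zc 28
(38, 34, 55, -32, -60, 7) 9 tip x -10.0 3.0 y 11.0 36.0 z 61.0 78.0 0 zc 24
```

```bash
python3 - <<'E'
s=open('plan.py').read()
s=s.replace("if not ((X>-66)&(X<0)&((Z>-3.5)|(X>-50))&(Z<30)).any(): return a","if not (((X>-66)&(X<-50)&(Z>-3.5)&(Z<25))|((X>-50)&(X<0)&(Z>-26)&(Z<25))).any(): return a")
open('plan.py','w').write(s)
E
python3 - <<'E'
from go import *
def tip(a):
    p,R,i=tp(*a); c=np.array([[x,TIP,z] for x in (42.5,54) for z in (-11,11)])
    return i, np.round(L.inv().apply(R.apply(FL.apply(c)/1e3)+p-LP)*1e3).astype(int).tolist()
for a in [(46,12,46,-33,-63,7),(44,34,45,-33,-60,7),(40,34,45,-33,-60,7),(42,36,45,-33,-61,7),(42,36,35,-33,-61,7),(42,36,55,-33,-61,7),(42,36,65,-33,-61,7)]:
    i,t=tip(a); print(a,i["al"],t,i["hitB"],i["hitBody"])
E
```

```text
(46, 12, 46, -33, -63, 7) 0.34 [[-5, 27, 42], [-14, 40, 27], [3, 35, 44], [-7, 48, 29]] 0 23
(44, 34, 45, -33, -60, 7) 0.44 [[-9, 16, 74], [-14, 33, 61], [-2, 23, 80], [-7, 40, 67]] 0 0
(40, 34, 45, -33, -60, 7) 0.89 [[-6, 12, 74], [-9, 30, 61], [1, 18, 80], [-2, 36, 67]] 0 0
(42, 36, 45, -33, -61, 7) 0.47 [[-10, 13, 76], [-14, 31, 64], [-3, 19, 83], [-7, 37, 70]] 0 0
(42, 36, 35, -33, -61, 7) 0.48 [[-10, 13, 78], [-10, 29, 64], [-3, 19, 85], [-4, 36, 70]] 0 0
(42, 36, 55, -33, -61, 7) 0.45 [[-10, 13, 74], [-16, 31, 64], [-3, 19, 81], [-10, 38, 70]] 0 0
(42, 36, 65, -33, -61, 7) 0.44 [[-10, 13, 71], [-19, 31, 64], [-3, 19, 78], [-12, 38, 70]] 0 0
```

```bash
cat >> go.py <<'E'
def tip(a):
    p,R,i=tp(*a); c=np.array([[x,TIP,z] for x in (42.5,54) for z in (-11,11)])
    return i["al"], np.round(L.inv().apply(R.apply(FL.apply(c)/1e3)+p-LP)*1e3).astype(int).tolist(), i["hitB"],i["hitBody"]
E
python3 - <<'E'
from go import *
for a in [(50,12,46,-33,-66,7),(53,12,46,-33,-66,7),(53,10,50,-33,-66,7)]: print(a,tip(a))
TIPo=TIP
# current pose in params (TIP changed by -3: same orientation): use measured pose as base
s,p0,R0=cur()
c0=(43,38,45,-42,-67,7)
E
```

```text
(50, 12, 46, -33, -66, 7) (np.float64(0.0), [[-13, 31, 42], [-23, 43, 27], [-5, 39, 44], [-15, 52, 29]], np.int64(0), np.int64(11))
(53, 12, 46, -33, -66, 7) (np.float64(0.0), [[-16, 33, 42], [-27, 45, 27], [-9, 42, 44], [-20, 54, 29]], np.int64(0), np.int64(2))
(53, 10, 50, -33, -66, 7) (np.float64(0.0), [[-16, 34, 38], [-28, 46, 24], [-9, 43, 40], [-21, 55, 26]], np.int64(0), np.int64(10))
```

Run:
```python
from go import *
for a in [(50,8,46,-33,-66,7),(50,8,38,-33,-66,7),(50,12,36,-33,-66,7),(50,6,36,-33,-66,7),(50,14,32,-33,-66,7),(50,14,28,-33,-66,7)]: print(a,tip(a),clear(*tp(*a)[:2]))
s,p0,R0=cur()
f=(50,12,36,-33)
ks=[(43,38,45,-42,-65,7),(43,38,45,-40,-92,7),(*f,-92,7),(*f,-67,7)]
seq(p0,R0,ks,[3,4,4])
```

```text
(50, 8, 46, -33, -66, 7) (np.float64(0.0), [[-12, 31, 36], [-23, 43, 20], [-5, 40, 37], [-15, 52, 22]], np.int64(0), np.int64(16)) ('lane', -45)
(50, 8, 38, -33, -66, 7) (np.float64(0.0), [[-12, 31, 38], [-21, 42, 20], [-5, 40, 39], [-13, 51, 22]], np.int64(0), np.int64(13)) ('lane', -45)
(50, 12, 36, -33, -66, 7) (np.float64(0.0), [[-13, 31, 44], [-20, 42, 27], [-5, 39, 47], [-13, 50, 29]], np.int64(0), np.int64(11)) ('lane', -38)
(50, 6, 36, -33, -66, 7) (np.float64(0.0), [[-12, 32, 35], [-20, 41, 17], [-4, 41, 36], [-13, 50, 18]], np.int64(0), np.int64(7)) ('lane', -48)
(50, 14, 32, -33, -66, 7) (np.float64(0.0), [[-13, 30, 48], [-19, 41, 30], [-6, 39, 51], [-12, 50, 33]], np.int64(0), np.int64(6)) ('lane', -35)
(50, 14, 28, -33, -66, 7) (np.float64(0.0), [[-13, 30, 49], [-18, 40, 30], [-6, 39, 52], [-11, 49, 33]], np.int64(0), np.int64(5)) ('lane', -36)
[ 43.   38.   45.  -41.3 -74.    7. ] 0.0 0 0 ('table', 7)
[ 43.   38.   45.  -40.7 -83.    7. ] 0.0 0 0 ('table', 7)
[ 43.  38.  45. -40. -92.   7.] 0.0 0 0 ('table', 7)
[ 44.8  31.5  42.8 -38.2 -92.    7. ] 0.0 0 0 ('table', 7)

[... 259 characters left out ...]
5   7. ] 0.0 0 0 ('table', 7)
[ 50.   12.   36.  -33.  -73.2   7. ] 0.0 0 0 ('lane', -32)
[ 50.  12.  36. -33. -67.   7.] 0.0 0 8 ('lane', -38)
[[[0.005, -0.005, -0.001], [0.0, 0.01, 0.0], 1], [[0.01, -0.012, -0.003], [0.0, 0.01, 0.0], 1], [[0.015, -0.019, -0.005], [0.0, 0.01, 0.0], 1], [[0.018, -0.017, -0.009], [0.03, -0.09, -0.06], 1], [[0.022, -0.015, -0.013], [0.05, -0.19, -0.11], 1], [[0.025, -0.014, -0.016], [0.08, -0.3, -0.16], 1], [[0.029, -0.012, -0.019], [0.11, -0.41, -0.21], 1], [[0.025, -0.007, -0.018], [0.11, -0.41, -0.21], 1], [[0.022, -0.002, -0.017], [0.11, -0.41, -0.21], 1], [[0.018, 0.003, -0.016], [0.11, -0.41, -0.21], 1], [[0.014, 0.008, -0.015], [0.11, -0.41, -0.21], 1]]
```

drive_tool(
  targets=[
    [[0.005,-0.005,-0.001],[0,0.01,0],1],
    [[0.01,-0.012,-0.003],[0,0.01,0],1],
    [[0.015,-0.019,-0.005],[0,0.01,0],1],
    [[0.018,-0.017,-0.009],[0.03,-0.09,-0.06],1],
    [[0.022,-0.015,-0.013],[0.05,-0.19,-0.11],1],
    [[0.025,-0.014,-0.016],[0.08,-0.3,-0.16],1],
    [[0.029,-0.012,-0.019],[0.11,-0.41,-0.21],1],
    [[0.025,-0.007,-0.018],[0.11,-0.41,-0.21],1],
    [[0.022,-0.002,-0.017],[0.11,-0.41,-0.21],1],
    [[0.018,0.003,-0.016],[0.11,-0.41,-0.21],1],
    [[0.014,0.008,-0.015],[0.11,-0.41,-0.21],1],
    [[0.014,0.008,-0.015],[0.11,-0.41,-0.21],1],
  ],
)

```text
time: 13.52
ee_pos: [0.6237, 0.0674, -0.0005]
tool_rot: [-0.511, 0.07, -0.313, 0.797]
force: [-0.3, 1.0, -0.3]
finger_gap: 0.997
```

Run:
```python
from go import *
s,p,R=log(); P,Q,_=tp(50,12,36,-33,-67,7); print(R.inv().apply(P-p),(R.inv()*Q).as_rotvec(),s["force"],s["torque"],s["time"])
a=(50,12,36,-33,-67,7); b=(44,34,44,-33,-61,7)
seq(p,R,[a,b,b],[7,1])
for k in range(0,8): print(tip(np.array(a)+(np.array(b)-np.array(a))*k/7))
```

```text
[ 0.00074906 -0.00071741 -0.001212  ] [-0.00535091 -0.00255046  0.00173859] [-0.26214708  0.95979074 -0.28575153] [ 0.14230343  0.2906913  -0.03158717] 13.525
[ 49.1  15.1  37.1 -33.  -66.1   7. ] 0.04 0 6 ('lane', -33)
[ 48.3  18.3  38.3 -33.  -65.3   7. ] 0.12 0 7 ('lane', -28)
[ 47.4  21.4  39.4 -33.  -64.4   7. ] 0.2 0 7 ('lane', -24)
[ 46.6  24.6  40.6 -33.  -63.6   7. ] 0.27 0 5 ('lane', -19)
[ 45.7  27.7  41.7 -33.  -62.7   7. ] 0.33 0 3 ('lane', -14)
[ 44.9  30.9  42.9 -33.  -61.9   7. ] 0.38 0 0 ('lane', -10)
[ 44.  34.  44. -33. -61.   7.] 0.43 0 0 ('lane', -5)
[ 44.  34.  44. -33. -61.   7.] 0.43 0 0 ('lane', -5)
[[[-0.001, -0.001, 0.001], [-0.02, 0.05, 0.02], 1], [[-0.003, -0.002, 0.003], [-0.04, 0.1, 0.04], 1], [[-0.005, -0.002, 0.005], [-0.05, 0.15, 0.07], 1], [[-0.007, -0.003, 0.007], [-0.07, 0.21, 0.09], 1], [[-0.009, -0.004, 0.009], [-0.08, 0.26, 0.12], 1], [[-0.011, -0.004, 0.011], [-0.09, 0.31, 0.14], 1], [[-0.012, -0.005, 0.013], [-0.1, 0.35, 0.17], 1], [[-0.012, -0.005, 0.013], [-0.1, 0.35, 0.17], 1]]
(np.float64(0.0), [[-14, 31, 44], [-21, 42, 27], [-6, 39, 47], [-14, 50, 29]], np.int64(0), np.int64(8))
(np.float64(0.04), [[-12, 29, 49], [-20, 41, 32], [-5, 37, 52], [-12, 50, 35]], np.int64(0), np.int64(6))
(np.float64(0.12), [[-12, 27, 54], [-18, 40, 37], [-4, 35, 57], [-11, 49, 41]], np.int64(0), np.int64(7))
(np.float64(0.2), [[-11, 25, 58], [-17, 39, 42], [-4, 33, 62], [-10, 47, 46]], np.int64(0), np.int64(7))
(np.float64(0.27), [[-10, 23, 62], [-16, 38, 47], [-3, 31, 67], [-9, 46, 52]], np.int64(0), np.int64(5))
(np.float64(0.33), [[-10, 21, 66], [-15, 37, 52], [-3, 28, 72], [-8, 44, 57]], np.int64(0), np.int64(3))
(np.float64(0.38), [[-10, 18, 70], [-15, 35, 56], [-3, 25, 76], [-8, 42, 62]], np.int64(0), np.int64(0))
(np.float64(0.43), [[-10, 16, 74], [-15, 33, 61], [-3, 23, 81], [-8, 40, 67]], np.int64(0), np.int64(0))
```

drive_tool(
  targets=[
    [[-0.001,-0.001,0.001],[-0.02,0.05,0.02],1],
    [[-0.003,-0.002,0.003],[-0.04,0.1,0.04],1],
    [[-0.005,-0.002,0.005],[-0.05,0.15,0.07],1],
    [[-0.007,-0.003,0.007],[-0.07,0.21,0.09],1],
    [[-0.009,-0.004,0.009],[-0.08,0.26,0.12],1],
    [[-0.011,-0.004,0.011],[-0.09,0.31,0.14],1],
    [[-0.012,-0.005,0.013],[-0.1,0.35,0.17],1],
    [[-0.012,-0.005,0.013],[-0.1,0.35,0.17],1],
  ],
)

```text
time: 14.52
ee_pos: [0.6297, 0.0734, 0.0141]
tool_rot: [-0.509, -0.07, -0.442, 0.735]
force: [-3.4, 1.1, -3.3]
finger_gap: 1.0
```

Run:
```python
from shot import *
s,p,R=log(); shot("pics/c7.png",dict(top=(200,150,140,140),scene=(240,170,130,140)),tips=((-49,(0,255,0)),),boxes=((42.5,54),),k=2.9)
P,Q,_=tp(44,34,44,-33,-61,7); print(R.inv().apply(P-p),(R.inv()*Q).as_rotvec(),s["force"],s["torque"])
```

```text
(406, 783, 3) 14.525 [0.62965876 0.07338662 0.01410997]
[-0.00192611  0.00055495  0.00114032] [-0.0003635   0.005405    0.00539663] [-3.40114776  1.09832879 -3.29317932] [0.05284953 0.93352469 0.22560331]
```

View pics/c7.png

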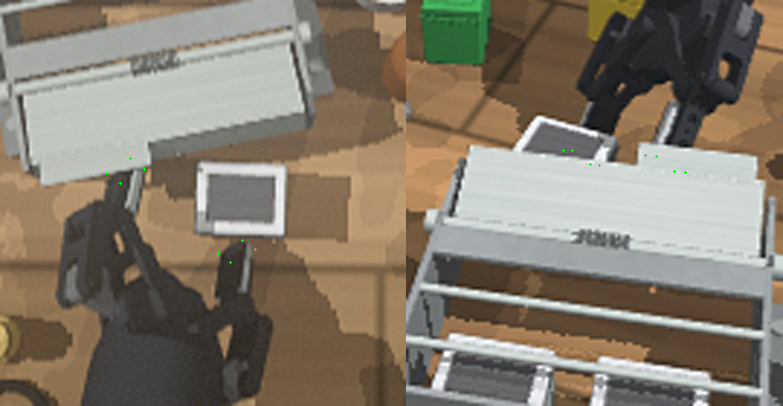

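Run:
```python
from h import C
from go import *
import cv2
P=[c["intrinsics"]@np.c_[c["R"],c["t"]] for c in (C["top"],C["scene"])]
for t,sc in (((150,163),(638,145)),((41,185),(755,156)),((313,115),(470,146))):
    X=cv2.triangulatePoints(P[0],P[1],np.array(t)/2.9-.33+[200,150],(np.array(sc)-[406-29,0])/2.9-.33+[240,170] if 0 else (np.array(sc)-[406,0])/2.9-.33+[240,170])[:,0]; X=X[:3]/X[3]
    x=L.inv().apply(X-LP)*1e3; print(np.round(x,1), "alpha if tab", round(np.arctan2(x[2]-62,50-x[0]),2))
k3,k4=np.array([44,34,44,-33,-61,7]),np.array([100,44,41,-42,14,7])
for t in np.linspace(0,1,9): a=k3+(k4-k3)*t; print(np.round(a,1),tip(a))
```

```text
[-10.5  12.   80. ] alpha if tab 0.29
[-11.1  77.   81.7] alpha if tab 0.31
[ -0.4 -86.   72.5] alpha if tab 0.21
[ 44.  34.  44. -33. -61.   7.] (np.float64(0.43), [[-10, 16, 74], [-15, 33, 61], [-3, 23, 81], [-8, 40, 67]], np.int64(0), np.int64(0))
[ 51.   35.2  43.6 -34.1 -51.6   7. ] (np.float64(0.46), [[-8, 20, 76], [-14, 37, 63], [-2, 27, 82], [-8, 44, 69]], np.int64(0), np.int64(0))
[ 58.   36.5  43.2 -35.2 -42.2   7. ] (np.float64(0.49), [[-6, 23, 77], [-14, 39, 64], [-1, 31, 84], [-9, 47, 71]], np.int64(0), np.int64(0))
[ 65.   37.8  42.9 -36.4 -32.9   7. ] (np.float64(0.52), [[-4, 25, 79], [-14, 40, 66], [-1, 33, 86], [-10, 48, 73]], np.int64(0), np.int64(0))
[ 72.   39.   42.5 -37.5 -23.5   7. ] (np.float64(0.54), [[-3, 25, 80], [-14, 40, 68], [0, 34, 88], [-11, 48, 75]], np.int64(0), np.int64(0))
[ 79.   40.2  42.1 -38.6 -14.1   7. ] (np.float64(0.57), [[-2, 25, 82], [-14, 38, 69], [0, 34, 89], [-13, 47, 77]], np.int64(0), np.int64(0))
[ 86.   41.5  41.8 -39.8  -4.8   7. ] (np.float64(0.59), [[0, 24, 83], [-14, 36, 71], [0, 32, 91], [-14, 44, 79]], np.int64(0), np.int64(0))
[ 93.   42.8  41.4 -40.9   4.6   7. ] (np.float64(0.62), [[1, 30, 85], [-14, 40, 73], [0, 38, 92], [-15, 49, 80]], np.int64(0), np.int64(0))
[100.  44.  41. -42.  14.   7.] (np.float64(0.64), [[2, 26, 86], [-14, 35, 74], [1, 35, 94], [-16, 43, 82]], np.int64(0), np.int64(1))
```

Run:
```python
from go import *
for a in [(42,41,44,-32,-61,9),(40,42,44,-30,-60,9),(38,42,44,-30,-60,9)]: print(a,tip(a))
s,p,R=cur()
k3,k4=np.array([40,41,44,-30,-60,9]),np.array([97,49,41,-43,14,9])
for t in np.linspace(0,1,8): a=k3+(k4-k3)*t; print(np.round(a,1),tip(a),tp(*a)[2]["zc"].round(), clear(*tp(*a)[:2]))
```

```text
(42, 41, 44, -32, -61, 9) (np.float64(0.54), [[-13, 11, 84], [-16, 29, 72], [-7, 17, 92], [-9, 35, 80]], np.int64(0), np.int64(0))
(40, 42, 44, -30, -60, 9) (np.float64(0.57), [[-12, 11, 85], [-13, 29, 74], [-5, 16, 93], [-7, 35, 81]], np.int64(0), np.int64(0))
(38, 42, 44, -30, -60, 9) (np.float64(0.59), [[-10, 9, 85], [-11, 27, 74], [-3, 14, 93], [-5, 33, 81]], np.int64(0), np.int64(0))
[ 40.  41.  44. -30. -60.   9.] (np.float64(0.57), [[-11, 11, 84], [-13, 30, 72], [-4, 17, 92], [-6, 35, 80]], np.int64(0), np.int64(0)) 28.0 ('lane', 6)
[ 48.1  42.1  43.6 -31.9 -49.4   9. ] (np.float64(0.61), [[-7, 15, 86], [-12, 33, 74], [-2, 21, 93], [-6, 40, 81]], np.int64(0), np.int64(0)) 29.0 ('table', 7)
[ 56.3  43.3  43.1 -33.7 -38.9   9. ] (np.float64(0.64), [[-5, 18, 87], [-11, 35, 75], [0, 25, 95], [-6, 42, 83]], np.int64(0), np.int64(0)) 29.0 ('table', 6)
[ 64.4  44.4  42.7 -35.6 -28.3   9. ] (np.float64(0.68), [[-2, 19, 88], [-11, 36, 77], [1, 27, 96], [-7, 43, 85]], np.int64(0), np.int64(0)) 29.0 ('table', 6)
[ 72.6  45.6  42.3 -37.4 -17.7   9. ] (np.float64(0.71), [[0, 19, 89], [-11, 35, 78], [3, 27, 98], [-8, 43, 86]], np.int64(0), np.int64(0)) 29.0 ('lane', -38)
[ 80.7  46.7  41.9 -39.3  -7.1   9. ] (np.float64(0.73), [[2, 18, 90], [-10, 32, 79], [4, 26, 99], [-9, 40, 88]], np.int64(0), np.int64(0)) 29.0 ('lane', -54)
[ 88.9  47.9  41.4 -41.1   3.4   9. ] (np.float64(0.76), [[5, 16, 92], [-10, 28, 81], [5, 24, 100], [-10, 36, 89]], np.int64(0), np.int64(0)) 29.0 ('lane', -57)
[ 97.  49.  41. -43.  14.   9.] (np.float64(0.79), [[6, 20, 93], [-10, 31, 82], [5, 27, 101], [-10, 38, 91]], np.int64(0), np.int64(0)) 20.0 ('lane', -61)
```

Run:
```python
from go import *
a=(44,34,44,-33,-61,7); b=(41,39,44,-31,-58,8); c=np.array([97,48,41,-43,15,8])
p0,R0,_=tp(*a); s,p,R=cur()
m=tuple(np.array(b)+(c-np.array(b))*.3)
seq(p0,R0,[a,b,m],[3,6])
for t in (0,.15,.3,.5,.7,.85,1): q=np.array(b)+(c-np.array(b))*t; print(np.round(q,1),tip(q))
```

```text
[ 43.   35.7  44.  -32.3 -60.    7.3] 0.47 0 0 ('lane', -2)
[ 42.   37.3  44.  -31.7 -59.    7.7] 0.51 0 0 ('lane', 0)
[ 41.  39.  44. -31. -58.   8.] 0.54 0 0 ('lane', 3)
[ 43.8  39.4  43.8 -31.6 -54.4   8. ] 0.56 0 0 ('lane', 3)
[ 46.6  39.9  43.7 -32.2 -50.7   8. ] 0.57 0 0 ('lane', 4)
[ 49.4  40.4  43.6 -32.8 -47.1   8. ] 0.59 0 0 ('lane', 4)
[ 52.2  40.8  43.4 -33.4 -43.4   8. ] 0.6 0 0 ('lane', 5)
[ 55.   41.2  43.2 -34.  -39.8   8. ] 0.61 0 0 ('lane', 6)
[ 57.8  41.7  43.1 -34.6 -36.1   8. ] 0.63 0 0 ('lane', 6)
[[[-0.002, 0.0, 0.002], [0.01, 0.03, 0.01], 1], [[-0.004, 0.0, 0.003], [0.02, 0.06, 0.02], 1], [[-0.006, 0.0, 0.005], [0.03, 0.09, 0.03], 1], [[-0.009, 0.001, 0.004], [0.0, 0.07, 0.06], 1], [[-0.012, 0.003, 0.003], [-0.02, 0.05, 0.1], 1], [[-0.015, 0.004, 0.002], [-0.05, 0.03, 0.13], 1], [[-0.018, 0.005, 0.001], [-0.08, 0.01, 0.16], 1], [[-0.021, 0.006, 0.0], [-0.1, -0.01, 0.2], 1], [[-0.024, 0.006, -0.001], [-0.13, -0.03, 0.23], 1]]
[ 41  39  44 -31 -58   8] (np.float64(0.54), [[-8, 12, 81], [-11, 30, 69], [-1, 18, 88], [-4, 36, 76]], np.int64(0), np.int64(0))
[ 49.4  40.4  43.6 -32.8 -47.    8. ] (np.float64(0.59), [[-5, 16, 83], [-10, 34, 70], [1, 23, 90], [-4, 41, 78]], np.int64(0), np.int64(0))
[ 57.8  41.7  43.1 -34.6 -36.1   8. ] (np.float64(0.63), [[-2, 19, 84], [-9, 36, 72], [2, 26, 92], [-5, 43, 80]], np.int64(0), np.int64(0))
[ 69.   43.5  42.5 -37.  -21.5   8. ] (np.float64(0.67), [[1, 21, 86], [-9, 36, 74], [4, 28, 94], [-6, 44, 82]], np.int64(0), np.int64(0))
[ 80.2  45.3  41.9 -39.4  -6.9   8. ] (np.float64(0.71), [[3, 20, 88], [-9, 33, 77], [5, 27, 96], [-8, 41, 85]], np.int64(0), np.int64(0))
[ 88.6  46.6  41.4 -41.2   4.    8. ] (np.float64(0.75), [[5, 17, 89], [-9, 29, 78], [6, 25, 98], [-9, 37, 87]], np.int64(0), np.int64(0))
[ 97  48  41 -43  15   8] (np.float64(0.77), [[7, 21, 91], [-9, 32, 80], [6, 29, 99], [-10, 39, 88]], np.int64(0), np.int64(1))
```

First the extra lift. I'll check it from the wrist force before sweeping.

drive_tool(
  targets=[
    [[-0.002,0.0,0.002],[0.01,0.03,0.01],1],
    [[-0.004,0.0,0.003],[0.02,0.06,0.02],1],
    [[-0.006,0.0,0.005],[0.03,0.09,0.03],1],
    [[-0.006,0.0,0.005],[0.03,0.09,0.03],1],
  ],
)

```text
time: 15.12
ee_pos: [0.6346, 0.0748, 0.0207]
tool_rot: [-0.499, -0.117, -0.452, 0.73]
force: [-4.5, 2.7, -2.0]
finger_gap: 0.998
```

```bash
cat > alpha.py <<'E'
from shot import *
from h import C
def model(a):  # flap cover top quad + tab quad in lane mm (rel. hinge, top surface z 0)
    c,s=np.cos(a),np.sin(a); q=lambda X,y,Z:(50+c*X+s*Z,y,62-s*X+c*Z)
    return [[q(-2,-83,-.5),q(-50,-83,-.5),q(-50,83,-.5),q(-2,83,-.5)],[q(-50,12,-.5),q(-66,12,-.5),q(-66,78,-.5),q(-50,78,-.5)]]
def alpha(im=None):
    """flap angle by matching rendered outline of the flap's pale top in the scene view (unoccluded there)"""
    im=eyes.camera("scene")["pixels"] if im is None else im
    g=cv2.GaussianBlur(im,(3,3),0).astype(int); pale=((g.min(2)>150)&(g.max(2)-g.min(2)<22)).astype(float)
    best=[]
    for a in np.arange(0,1.3,.02):
        m=np.zeros(im.shape[:2],np.uint8)
        for Q in model(a): cv2.fillPoly(m,[np.round(proj("scene",np.array([l2w(v) for v in Q]))).astype(np.int32)],1)
        ring=cv2.dilate(m,np.ones((7,7)))-m
        best.append((pale[m>0].mean()-pale[ring>0].mean(),a))
    return sorted(best)[::-1][:3]
E
python3 - <<'E'
from alpha import *
s,p,R=log(); P,Q,_=tp(41,39,44,-31,-58,8); print(R.inv().apply(P-p),(R.inv()*Q).as_rotvec(),s["force"],s["time"])
print("shut",alpha(C["scene"]["pixels"])); im=eyes.camera("scene")["pixels"]; np.save("sc8.npy",im); print("now",alpha(im))
E
```

```text
[-0.00074876  0.00073599  0.0015503 ] [0.00024787 0.00769169 0.00390438] [-4.48755806  2.72326186 -1.997505  ] 15.125
shut [(np.float64(0.5620805643951119), np.float64(0.0)), (np.float64(0.5429256370740516), np.float64(0.02)), (np.float64(0.5300648691584661), np.float64(0.04))]
now [(np.float64(0.6064794113327986), np.float64(0.4)), (np.float64(0.6017520045647016), np.float64(0.38)), (np.float64(0.596760888827967), np.float64(0.36))]
```

Run:
```python
from go import *
b=np.array((41,39,44,-31,-58,8)); c=np.array([97,48,41,-43,15,8])
p0,R0,_=tp(*b)
seq(p0,R0,[b,b+(c-b)*.4],[8])
```

```text
[ 43.8  39.4  43.8 -31.6 -54.4   8. ] 0.56 0 0 ('lane', 3)
[ 46.6  39.9  43.7 -32.2 -50.7   8. ] 0.57 0 0 ('lane', 4)
[ 49.4  40.4  43.6 -32.8 -47.    8. ] 0.59 0 0 ('lane', 4)
[ 52.2  40.8  43.4 -33.4 -43.4   8. ] 0.6 0 0 ('lane', 5)
[ 55.   41.2  43.2 -34.  -39.8   8. ] 0.61 0 0 ('lane', 6)
[ 57.8  41.7  43.1 -34.6 -36.1   8. ] 0.63 0 0 ('lane', 6)
[ 60.6  42.2  42.9 -35.2 -32.4   8. ] 0.64 0 0 ('table', 6)
[ 63.4  42.6  42.8 -35.8 -28.8   8. ] 0.65 0 0 ('table', 6)
[[[-0.003, 0.001, -0.001], [-0.03, -0.02, 0.03], 1], [[-0.006, 0.003, -0.003], [-0.06, -0.04, 0.07], 1], [[-0.009, 0.004, -0.004], [-0.09, -0.06, 0.1], 1], [[-0.012, 0.005, -0.005], [-0.11, -0.08, 0.13], 1], [[-0.015, 0.006, -0.006], [-0.14, -0.1, 0.16], 1], [[-0.017, 0.006, -0.008], [-0.17, -0.12, 0.19], 1], [[-0.02, 0.007, -0.009], [-0.2, -0.14, 0.23], 1], [[-0.022, 0.008, -0.01], [-0.23, -0.16, 0.26], 1]]
```

drive_tool(
  targets=[
    [[-0.003,0.001,-0.001],[-0.03,-0.02,0.03],1],
    [[-0.006,0.003,-0.003],[-0.06,-0.04,0.07],1],
    [[-0.009,0.004,-0.004],[-0.09,-0.06,0.1],1],
    [[-0.012,0.005,-0.005],[-0.11,-0.08,0.13],1],
    [[-0.015,0.006,-0.006],[-0.14,-0.1,0.16],1],
    [[-0.017,0.006,-0.008],[-0.17,-0.12,0.19],1],
    [[-0.02,0.007,-0.009],[-0.2,-0.14,0.23],1],
    [[-0.022,0.008,-0.01],[-0.23,-0.16,0.26],1],
  ],
)

```text
time: 16.18
ee_pos: [0.6494, 0.0948, 0.0246]
tool_rot: [0.634, 0.059, 0.472, -0.61]
force: [-3.2, -2.0, -3.0]
finger_gap: 1.002
```

```bash
cat > tinseg.py <<'E'
from alpha import *
def lid(top,k=4):
    """pale lid visible in the top view in front of the lane: report extents of pale pixels in lane coords at z=50"""
    from h import ray
    g=top.astype(int); m=((g.min(2)>165)&(g.max(2)-g.min(2)<25)).astype(np.uint8)
    v,u=np.nonzero(m); X=np.array([L.inv().apply(ray("top",(a,b),.05)-LP)*1e3 for a,b in zip(u,v)])
    w=(X[:,0]>-90)&(X[:,0]<-8)&(X[:,1]>-80)&(X[:,1]<5); X=X[w]; return len(X),(X.min(0)[:2].round(),X.max(0)[:2].round(),X[X[:,0].argmin()].round(),X[X[:,1].argmin()].round(),X[X[:,1].argmax()].round()) if len(X) else None
E
python3 - <<'E'
from tinseg import *
s,p,R=log(); P,Q,_=tp(63.4,42.6,42.8,-35.8,-28.8,8); print(R.inv().apply(P-p),(R.inv()*Q).as_rotvec(),s["force"],s["time"])
print("check c0",lid(C["top"]["pixels"])); im=eyes.camera("scene")["pixels"]; tp_=eyes.camera("top")["pixels"]; np.savez("st9.npz",s=im,t=tp_); print("now",alpha(im),lid(tp_))
E
```

```text
[-0.00103481  0.00012779  0.00146758] [-0.0022442   0.00886706  0.00326446] [-3.23740383 -2.03271401 -2.99133462] 16.175
check c0 (138, (array([-90., -63.]), array([-74.,  -9.]), array([-90., -13.,  50.]), array([-82., -63.,  50.]), array([-82.,  -9.,  50.])))
now [(np.float64(0.626495657209033), np.float64(0.44)), (np.float64(0.6233155411378806), np.float64(0.48)), (np.float64(0.6233155411378806), np.float64(0.46))] (171, (array([-38., -71.]), array([ -8., -14.]), array([-38., -61.,  50.]), array([ -9., -71.,  50.]), array([-20., -14.,  50.])))
```

```bash
cat > rear.py <<'E'
from tinseg import *
from h import ray
def rear(top,thr=150):
    g=cv2.resize(top,None,fx=4,fy=4,interpolation=cv2.INTER_CUBIC).astype(int); m=(g.min(2)>thr)&(g.max(2)-g.min(2)<30)
    v,u=np.nonzero(m); c=C["top"]; d=np.c_[(u+.5)/4-.5,(v+.5)/4-.5,np.ones(len(u))]@np.linalg.inv(c["intrinsics"]).T@c["R"]; o=-c["R"].T@c["t"]
    W=o+d*((.05-o[2])/d[:,2])[:,None]; X=L.inv().apply(W-LP)*1e3
    X=X[(X[:,0]>-135)&(X[:,0]<-6)&(X[:,1]>-84)&(X[:,1]<4)]
    ys=np.arange(-84,4,4); out=[(y+2,X[(X[:,1]>=y)&(X[:,1]<y+4)][:,0].min()) for y in ys if ((X[:,1]>=y)&(X[:,1]<y+4)).sum()>12]
    return np.round(out).astype(int).tolist(),X[:,1].min().round(1),X[:,1].max().round(1)
E
python3 - <<'E'
from rear import *
print(rear(C["top"]["pixels"])); print(rear(np.load("st9.npz")["t"]))
E
```

```text
([[-62, -118], [-58, -121], [-54, -121], [-50, -120], [-46, -120], [-42, -119], [-38, -119], [-34, -119], [-30, -118], [-26, -118], [-22, -117], [-18, -117], [-14, -117], [-10, -116], [-6, -116]], np.float64(-64.0), np.float64(-6.1))
([[-74, -11], [-70, -21], [-66, -34], [-62, -39], [-58, -38], [-54, -37], [-50, -35], [-46, -34], [-42, -32], [-38, -31], [-34, -30], [-30, -28], [-26, -27], [-22, -25], [-18, -23], [-14, -21]], np.float64(-73.3), np.float64(-12.7))
```

```bash
cat >> go.py <<'E'
from scipy.optimize import brentq
def atip(a):
    p,R,_=tp(*a); return L.inv().apply(R.apply(FL.apply(np.array([54,TIP,-11]))/1e3)+p-LP)*1e3
def solve(eps,beta,yB,xB,zB,xA):
    az=brentq(lambda z:atip((z,eps,beta,yB,xB,zB))[0]-xA,20,130); return (az,eps,beta,yB,xB,zB)
E
python3 - <<'E'
from go import *
for e in (38,40,42):
  for yB,xB,xA in ((-46,-40,1),(-50,-40,1),(-50,-36,1),(-53,-26,1),(-56,-16,1),(-58,-6,3),(-58,4,4),(-58,14,5)):
    a=solve(e,43,yB,xB,8,xA); print(np.round(a,1),atip(a).round(),tip(a)[0],tip(a)[2:])
E
```

```text
[ 57.4  38.   43.  -46.  -40.    8. ] [ 1. 18. 87.] 0.55 (np.int64(0), np.int64(0))
[ 57.4  38.   43.  -50.  -40.    8. ] [ 1. 14. 87.] 0.55 (np.int64(0), np.int64(0))
[ 60.9  38.   43.  -50.  -36.    8. ] [ 1. 16. 87.] 0.55 (np.int64(0), np.int64(0))
[ 69.2  38.   43.  -53.  -26.    8. ] [ 1. 18. 87.] 0.55 (np.int64(0), np.int64(0))
[ 77.1  38.   43.  -56.  -16.    8. ] [ 1. 18. 87.] 0.55 (np.int64(0), np.int64(0))
[ 83.2  38.   43.  -58.   -6.    8. ] [ 3. 18. 87.] 0.57 (np.int64(0), np.int64(0))
[ 90.  38.  43. -58.   4.   8.] [ 4. 18. 87.] 1.02 (np.int64(0), np.int64(0))
[ 96.1  38.   43.  -58.   14.    8. ] [ 5. 27. 87.] 1.04 (np.int64(0), np.int64(0))
[ 56.3  40.   43.  -46.  -40.    8. ] [ 1. 16. 90.] 0.58 (np.int64(0), np.int64(0))
[ 56.3  40.   43.  -50.  -40.    8. ] [ 1. 12. 90.] 0.58 (np.int64(0), np.int64(0))
[ 60.  40.  43. -50. -36.   8.] [ 1. 14. 90.] 0.58 (np.int64(0), np.int64(0))
[ 68.6  40.   43.  -53.  -26.    8. ] [ 1. 16. 90.] 0.58 (np.int64(0), np.int64(0))
[ 76.7  40.   43.  -56.  -16.    8. ] [ 1. 16. 90.] 0.58 (np.int64(0), np.int64(0))
[ 83.  40.  43. -58.
[... 183 characters left out ...]
0.] 1.07 (np.int64(0), np.int64(0))
[ 55.1  42.   43.  -46.  -40.    8. ] [ 1. 13. 92.] 0.62 (np.int64(0), np.int64(0))
[ 55.1  42.   43.  -50.  -40.    8. ] [ 1.  9. 92.] 0.59 (np.int64(0), np.int64(0))
[ 58.9  42.   43.  -50.  -36.    8. ] [ 1. 11. 92.] 0.62 (np.int64(0), np.int64(0))
[ 67.9  42.   43.  -53.  -26.    8. ] [ 1. 13. 92.] 0.62 (np.int64(0), np.int64(0))
[ 76.3  42.   43.  -56.  -16.    8. ] [ 1. 14. 92.] 0.62 (np.int64(0), np.int64(0))
[ 82.8  42.   43.  -58.   -6.    8. ] [ 3. 13. 92.] 0.64 (np.int64(0), np.int64(0))
[ 90.  42.  43. -58.   4.   8.] [ 4. 14. 92.] 0.65 (np.int64(0), np.int64(0))
[ 96.4  42.   43.  -58.   14.    8. ] [ 5. 22. 92.] 1.1 (np.int64(0), np.int64(0))
```

Run:
```python
from go import *
a0=(63.4,42.6,42.8,-35.8,-28.8,8)
W=[a0,solve(40.5,43,-42,-42,8,1),solve(39,43,-50,-42,8,1),solve(39,43,-51,-34,8,1),solve(39,43,-54,-24,8,1)]
for w in W: print(np.round(w,1),atip(w).round(),tip(w)[0])
seq(*tp(*a0)[:2],W,[3,2,2,4])
```

```text
[ 63.4  42.6  42.8 -35.8 -28.8   8. ] [ 3. 28. 93.] 0.65
[ 54.1  40.5  43.  -42.  -42.    8. ] [ 1. 17. 90.] 0.59
[ 55.  39.  43. -50. -42.   8.] [ 1. 11. 88.] 0.56
[ 62.2  39.   43.  -51.  -34.    8. ] [ 1. 15. 88.] 0.56
[ 70.5  39.   43.  -54.  -24.    8. ] [ 1. 17. 88.] 0.56
[ 60.3  41.9  42.9 -37.9 -33.2   8. ] 0.63 0 0 ('table', 6)
[ 57.2  41.2  42.9 -39.9 -37.6   8. ] 0.61 0 0 ('lane', 6)
[ 54.1  40.5  43.  -42.  -42.    8. ] 0.59 0 0 ('lane', 5)
[ 54.6  39.8  43.  -46.  -42.    8. ] 0.58 0 0 ('lane', 4)
[ 55.  39.  43. -50. -42.   8.] 0.56 0 0 ('lane', 3)
[ 58.6  39.   43.  -50.5 -38.    8. ] 0.56 0 0 ('lane', 3)
[ 62.2  39.   43.  -51.  -34.    8. ] 0.56 0 0 ('lane', 3)
[ 64.3  39.   43.  -51.8 -31.5   8. ] 0.56 0 0 ('lane', 3)
[ 66.4  39.   43.  -52.5 -29.    8. ] 0.56 0 0 ('lane', 3)
[ 68.4  39.   43.  -53.2 -26.5   8. ] 0.56 0 0 ('lane', 3)
[ 70.5  39.   43.  -54.  -24.    8. ] 0.56 0 0 ('lane', 3)
[[[0.005, -0.002, 0.002], [0.04, 0.02, -0.04], 1], [[0.009, -0.004, 0.005], [0.07, 0.04, -0.08], 1], [[0.014, -0.007, 0.007], [0.1, 0.06, -0.11], 1], [[0.017, -0.007, 0.009], [0.1, 0.04, -0.12], 1], [[0.02, -0.007, 0.012], [0.09, 0.03, -0.12], 1], [[0.017, -0.005, 0.01], [0.05, -0.0, -0.09], 1], [[0.015, -0.003, 0.009], [0.01, -0.04, -0.05], 1], [[0.014, -0.002, 0.008], [-0.01, -0.05, -0.03], 1], [[0.013, -0.001, 0.008], [-0.04, -0.07, -0.01], 1], [[0.012, -0.001, 0.007], [-0.06, -0.09, 0.01], 1], [[0.011, 0.0, 0.007], [-0.08, -0.11, 0.03], 1]]
```

Run:
```python
from go import *
a0=(63.4,42.6,42.8,-35.8,-28.8,8)
W=[a0,solve(40,43,-41,-39,8,1),solve(39,43,-46,-39,8,1),solve(39,43,-49,-33,8,1),solve(39,43,-53,-23,8,1)]
for w in W: print(np.round(w,1),atip(w).round(),tip(w)[0])
seq(*tp(*a0)[:2],W,[3,2,2,4])
```

```text
[ 63.4  42.6  42.8 -35.8 -28.8   8. ] [ 3. 28. 93.] 0.65
[ 57.2  40.   43.  -41.  -39.    8. ] [ 1. 21. 90.] 0.58
[ 57.8  39.   43.  -46.  -39.    8. ] [ 1. 17. 88.] 0.56
[ 63.  39.  43. -49. -33.   8.] [ 1. 18. 88.] 0.56
[ 71.3  39.   43.  -53.  -23.    8. ] [ 1. 18. 88.] 0.56
[ 61.3  41.7  42.9 -37.5 -32.2   8. ] 0.63 0 0 ('table', 6)
[ 59.3  40.9  42.9 -39.3 -35.6   8. ] 0.61 0 0 ('lane', 5)
[ 57.2  40.   43.  -41.  -39.    8. ] 0.58 0 0 ('lane', 4)
[ 57.5  39.5  43.  -43.5 -39.    8. ] 0.57 0 0 ('lane', 3)
[ 57.8  39.   43.  -46.  -39.    8. ] 0.56 0 0 ('lane', 3)
[ 60.4  39.   43.  -47.5 -36.    8. ] 0.56 0 0 ('lane', 3)
[ 63.  39.  43. -49. -33.   8.] 0.56 0 0 ('lane', 3)
[ 65.1  39.   43.  -50.  -30.5   8. ] 0.56 0 0 ('lane', 3)
[ 67.2  39.   43.  -51.  -28.    8. ] 0.56 0 0 ('lane', 3)
[ 69.3  39.   43.  -52.  -25.5   8. ] 0.56 0 0 ('lane', 3)
[ 71.3  39.   43.  -53.  -23.    8. ] 0.56 0 0 ('lane', 3)
[[[0.004, -0.002, 0.001], [0.02, 0.01, -0.03], 1], [[0.007, -0.003, 0.003], [0.05, 0.01, -0.06], 1], [[0.011, -0.005, 0.004], [0.07, 0.02, -0.09], 1], [[0.013, -0.005, 0.006], [0.06, 0.01, -0.09], 1], [[0.015, -0.005, 0.007], [0.06, 0.0, -0.1], 1], [[0.014, -0.004, 0.007], [0.03, -0.02, -0.07], 1], [[0.013, -0.003, 0.007], [0.0, -0.04, -0.05], 1], [[0.012, -0.002, 0.006], [-0.02, -0.06, -0.03], 1], [[0.011, -0.001, 0.006], [-0.05, -0.08, -0.01], 1], [[0.01, -0.0, 0.006], [-0.07, -0.1, 0.01], 1], [[0.01, 0.001, 0.006], [-0.09, -0.12, 0.03], 1]]
```

drive_tool(
  targets=[
    [[0.004,-0.002,0.001],[0.02,0.01,-0.03],1],
    [[0.007,-0.003,0.003],[0.05,0.01,-0.06],1],
    [[0.011,-0.005,0.004],[0.07,0.02,-0.09],1],
    [[0.013,-0.005,0.006],[0.06,0.01,-0.09],1],
    [[0.015,-0.005,0.007],[0.06,0.0,-0.1],1],
    [[0.014,-0.004,0.007],[0.03,-0.02,-0.07],1],
    [[0.013,-0.003,0.007],[0.0,-0.04,-0.05],1],
    [[0.012,-0.002,0.006],[-0.02,-0.06,-0.03],1],
    [[0.011,-0.001,0.006],[-0.05,-0.08,-0.01],1],
    [[0.01,0.0,0.006],[-0.07,-0.1,0.01],1],
    [[0.01,0.001,0.006],[-0.09,-0.12,0.03],1],
  ],
)

```text
time: 17.65
ee_pos: [0.6513, 0.0844, 0.0209]
tool_rot: [0.673, 0.0, 0.459, -0.58]
force: [-6.4, 3.1, -2.0]
finger_gap: 1.001
```

```bash
cat > chk.py <<'E'
from rear import *
def chk(a):
    s,p,R=log(); P,Q,_=tp(*a); print("off",np.round(1e3*R.inv().apply(P-p),1),np.round((R.inv()*Q).as_rotvec(),3),np.round(s["force"],1),s["time"])
    im=eyes.camera("scene")["pixels"]; t=eyes.camera("top")["pixels"]; np.savez("st_%d.npz"%(100*s["time"]),s=im,t=t); print("alpha",[round(b,2) for _,b in alpha(im)],rear(t))
E
python3 -c "
from chk import *
chk((71.3,39,43,-53,-23,8))"
```

```text
off [-0.8 -0.1  1.3] [-0.004  0.013  0.008] [-6.4  3.1 -2. ] 17.65
alpha [np.float64(0.38), np.float64(0.4), np.float64(0.36)] ([[-70, -21], [-66, -27], [-62, -55], [-58, -26], [-54, -24], [-50, -24], [-46, -23], [-42, -22], [-38, -21], [-34, -20], [-30, -20], [-26, -19], [-22, -18], [-18, -15]], np.float64(-71.3), np.float64(-15.5))
```

Run:
```python
from go import *
a0=(71.3,39,43,-53,-23,8)
W=[a0,solve(40,43,-55,-16,8,1),solve(41,43,-57,-6,8,1),solve(41,43,-57,0,8,1)]
for w in W: print(np.round(w,1),atip(w).round(),tip(w))
seq(*tp(*a0)[:2],W,[3,4,2])
```

```text
[ 71.3  39.   43.  -53.  -23.    8. ] [ 1. 18. 88.] (np.float64(0.56), [[-2, 10, 81], [-13, 24, 69], [1, 18, 88], [-10, 32, 76]], np.int64(0), np.int64(0))
[ 76.7  40.   43.  -55.  -16.    8. ] [ 1. 17. 90.] (np.float64(0.58), [[-1, 8, 82], [-13, 22, 70], [1, 17, 90], [-11, 30, 77]], np.int64(0), np.int64(0))
[ 84.5  41.   43.  -57.   -6.    8. ] [ 1. 15. 91.] (np.float64(0.6), [[0, 7, 83], [-14, 19, 71], [1, 15, 91], [-13, 27, 79]], np.int64(0), np.int64(0))
[ 89.2  41.   43.  -57.    0.    8. ] [ 1. 16. 91.] (np.float64(0.6), [[1, 7, 83], [-14, 18, 71], [1, 16, 91], [-14, 27, 79]], np.int64(0), np.int64(0))
[ 73.1  39.3  43.  -53.7 -20.7   8. ] 0.57 0 0 ('lane', 3)
[ 74.9  39.7  43.  -54.3 -18.3   8. ] 0.58 0 0 ('lane', 4)
[ 76.7  40.   43.  -55.  -16.    8. ] 0.58 0 0 ('lane', -45)
[ 78.6  40.2  43.  -55.5 -13.5   8. ] 0.59 0 0 ('lane', -48)
[ 80.6  40.5  43.  -56.  -11.    8. ] 0.59 0 0 ('lane', -50)
[ 82.5  40.8  43.  -56.5  -8.5   8. ] 0.6 0 0 ('lane', -53)
[ 84.5  41.   43.  -57.   -6.    8. ] 0.6 0 0 ('lane', -55)
[ 86.8  41.   43.  -57.   -3.    8. ] 0.6 0 0 ('lane', -58)
[ 89.2  41.   43.  -57.    0.    8. ] 0.6 0 0 ('lane', -58)
[[[-0.001, 0.001, 0.0], [-0.02, -0.01, 0.02], 1], [[-0.002, 0.001, 0.0], [-0.04, -0.02, 0.04], 1], [[-0.003, 0.002, 0.0], [-0.06, -0.04, 0.07], 1], [[-0.004, 0.002, 0.0], [-0.08, -0.05, 0.09], 1], [[-0.005, 0.003, 0.0], [-0.1, -0.07, 0.11], 1], [[-0.006, 0.004, 0.0], [-0.13, -0.08, 0.13], 1], [[-0.006, 0.004, 0.0], [-0.15, -0.09, 0.15], 1], [[-0.008, 0.005, -0.0], [-0.17, -0.12, 0.18], 1], [[-0.009, 0.006, -0.001], [-0.2, -0.14, 0.2], 1]]
```

Run:
```python
from go import *
a0=(71.3,39,43,-53,-23,8)
W=[a0,solve(40,43,-53.5,-16,8,1),solve(40.5,43,-54,-6,8,1),solve(40.5,43,-54,0,8,2)]
for w in W: print(np.round(w,1),atip(w).round(),tip(w)[0])
seq(*tp(*a0)[:2],W,[3,4,3])
```

```text
[ 71.3  39.   43.  -53.  -23.    8. ] [ 1. 18. 88.] 0.56
[ 76.7  40.   43.  -53.5 -16.    8. ] [ 1. 18. 90.] 0.58
[ 84.5  40.5  43.  -54.   -6.    8. ] [ 1. 19. 90.] 0.59
[ 88.4  40.5  43.  -54.    0.    8. ] [ 2. 19. 90.] 0.6
[ 73.1  39.3  43.  -53.2 -20.7   8. ] 0.57 0 0 ('lane', 3)
[ 74.9  39.7  43.  -53.3 -18.3   8. ] 0.58 0 0 ('lane', 4)
[ 76.7  40.   43.  -53.5 -16.    8. ] 0.58 0 0 ('lane', -45)
[ 78.7  40.1  43.  -53.6 -13.5   8. ] 0.58 0 0 ('lane', -48)
[ 80.6  40.2  43.  -53.8 -11.    8. ] 0.59 0 0 ('lane', -50)
[ 82.6  40.4  43.  -53.9  -8.5   8. ] 0.59 0 0 ('lane', -53)
[ 84.5  40.5  43.  -54.   -6.    8. ] 0.59 0 0 ('lane', -55)
[ 85.8  40.5  43.  -54.   -4.    8. ] 0.6 0 0 ('lane', -57)
[ 87.1  40.5  43.  -54.   -2.    8. ] 0.6 0 0 ('lane', -58)
[ 88.4  40.5  43.  -54.    0.    8. ] 0.6 0 0 ('lane', -58)
[[[-0.001, 0.001, -0.0], [-0.02, -0.01, 0.02], 1], [[-0.003, 0.001, -0.0], [-0.04, -0.02, 0.04], 1], [[-0.004, 0.002, -0.001], [-0.06, -0.04, 0.07], 1], [[-0.005, 0.003, -0.001], [-0.08, -0.05, 0.09], 1], [[-0.006, 0.004, -0.001], [-0.1, -0.07, 0.11], 1], [[-0.007, 0.004, -0.002], [-0.13, -0.09, 0.13], 1], [[-0.008, 0.005, -0.002], [-0.15, -0.1, 0.15], 1], [[-0.009, 0.006, -0.002], [-0.16, -0.11, 0.16], 1], [[-0.01, 0.006, -0.002], [-0.18, -0.13, 0.17], 1], [[-0.01, 0.007, -0.002], [-0.19, -0.14, 0.19], 1]]
```

drive_tool(
  targets=[
    [[-0.001,0.001,0.0],[-0.02,-0.01,0.02],1],
    [[-0.003,0.001,0.0],[-0.04,-0.02,0.04],1],
    [[-0.004,0.002,-0.001],[-0.06,-0.04,0.07],1],
    [[-0.005,0.003,-0.001],[-0.08,-0.05,0.09],1],
    [[-0.006,0.004,-0.001],[-0.1,-0.07,0.11],1],
    [[-0.007,0.004,-0.002],[-0.13,-0.09,0.13],1],
    [[-0.008,0.005,-0.002],[-0.15,-0.1,0.15],1],
    [[-0.009,0.006,-0.002],[-0.16,-0.11,0.16],1],
    [[-0.01,0.006,-0.002],[-0.18,-0.13,0.17],1],
    [[-0.01,0.007,-0.002],[-0.19,-0.14,0.19],1],
  ],
)

```text
time: 19.0
ee_pos: [0.6565, 0.0954, 0.0226]
tool_rot: [0.752, -0.06, 0.462, -0.467]
force: [-6.7, 0.3, -0.1]
finger_gap: 0.998
```

Run:
```python
from chk import *
from go import solve
a=(88.4,40.5,43,-54,0,8); chk(a)
from go import *
W=[a,solve(41,43,-52,8,8,3),solve(41.5,43,-50,16,8,4)]
for w in W: print(np.round(w,1),atip(w).round(),tip(w))
seq(*tp(*a)[:2],W,[4,4])
```

```text
off [-1.1  0.1  0.9] [-0.003  0.014  0.006] [-6.7  0.3 -0.1] 19.0
alpha [np.float64(0.4), np.float64(0.42), np.float64(0.38)] ([[-82, -135], [-78, -135], [-74, -135], [-70, -135], [-66, -135], [-62, -135], [2, -20]], np.float64(-84.0), np.float64(4.0))
[ 88.4  40.5  43.  -54.    0.    8. ] [ 2. 19. 90.] (np.float64(0.6), [[2, 11, 83], [-13, 21, 71], [2, 19, 90], [-13, 30, 78]], np.int64(0), np.int64(0))
[ 93.5  41.   43.  -52.    8.    8. ] [ 3. 29. 91.] (np.float64(0.62), [[4, 21, 83], [-12, 30, 71], [3, 29, 91], [-13, 39, 79]], np.int64(0), np.int64(0))
[ 98.5  41.5  43.  -50.   16.    8. ] [ 4. 30. 92.] (np.float64(1.07), [[5, 21, 84], [-11, 30, 72], [4, 30, 92], [-12, 38, 80]], np.int64(0), np.int64(0))
[ 89.7  40.6  43.  -53.5   2.    8. ] 0.61 0 0 ('lane', -58)
[ 91.   40.8  43.  -53.    4.    8. ] 0.61 0 0 ('lane', -58)
[ 92.2  40.9  43.  -52.5   6.    8. ] 0.62 0 0 ('lane', -58)
[ 93.5  41.   43.  -52.    8.    8. ] 0.62 0 0 ('lane', -58)
[ 94.8  41.1  43.  -51.5  10.    8. ] 1.05 0 0 ('lane', -58)
[ 96.   41.2  43.  -51.   12.    8. ] 1.06 0 0 ('lane', -58)
[ 97.3  41.4  43.  -50.5  14.    8. ] 1.07 0 0 ('lane', -58)
[ 98.5  41.5  43.  -50.   16.    8. ] 1.07 0 0 ('lane', -60)
[[[-0.001, 0.001, -0.0], [-0.01, -0.01, 0.01], 1], [[-0.009, 0.005, -0.004], [-0.03, -0.02, 0.03], 1], [[-0.009, 0.006, -0.005], [-0.04, -0.03, 0.04], 1], [[-0.01, 0.007, -0.005], [-0.06, -0.04, 0.06], 1], [[-0.011, 0.008, -0.005], [-0.07, -0.05, 0.07], 1], [[-0.012, 0.008, -0.005], [-0.09, -0.06, 0.08], 1], [[-0.013, 0.009, -0.005], [-0.1, -0.07, 0.1], 1], [[-0.014, 0.01, -0.005], [-0.12, -0.08, 0.11], 1]]
```

Run:
```python
from go import *
a=(88.4,40.5,43,-54,0,8)
W=[a,solve(41.5,43,-61,3,8,-1),solve(42,43,-57,10,8,-1),solve(42.5,42,-54,17,8,-1)]
for w in W: print(np.round(w,1),atip(w).round(),tip(w))
out=seq(*tp(*a)[:2],[W[1],W[2],W[3]],[4,4])
print("first"); show(*tp(*a)[:2],[tp(*W[1])[:2]])
```

```text
[ 88.4  40.5  43.  -54.    0.    8. ] [ 2. 19. 90.] (np.float64(0.6), [[2, 11, 83], [-13, 21, 71], [2, 19, 90], [-13, 30, 78]], np.int64(0), np.int64(0))
[ 92.8  41.5  43.  -61.    3.    8. ] [-1. 20. 92.] (np.float64(0.59), [[-1, 11, 84], [-16, 21, 72], [-1, 20, 92], [-17, 30, 80]], np.int64(0), np.int64(0))
[ 97.9  42.   43.  -57.   10.    8. ] [-1. 23. 92.] (np.float64(0.6), [[0, 14, 85], [-16, 23, 73], [-1, 23, 92], [-17, 31, 80]], np.int64(0), np.int64(0))
[103.1  42.5  42.  -54.   17.    8. ] [-1. 24. 93.] (np.float64(0.62), [[1, 15, 85], [-16, 23, 73], [-1, 24, 93], [-18, 31, 81]], np.int64(0), np.int64(1))
[ 94.1  41.6  43.  -60.    4.8   8. ] 0.6 0 0 ('lane', -58)
[ 95.4  41.8  43.  -59.    6.5   8. ] 0.6 0 0 ('lane', -58)
[ 96.6  41.9  43.  -58.    8.2   8. ] 0.6 0 0 ('lane', -58)
[ 97.9  42.   43.  -57.   10.    8. ] 0.6 0 0 ('lane', -58)
[ 99.2  42.1  42.8 -56.2  11.8   8. ] 0.61 0 0 ('lane', -58)
[100.5  42.2  42.5 -55.5  13.5   8. ] 0.61 0 0 ('lane', -58)
[101.8  42.4  42.2 -54.8  15.2   8. ] 0.61 0 1 ('lane', -60)
[103.1  42.5  42.  -54.   17.    8. ] 0.62 0 1 ('lane', -60)
[[[-0.005, 0.0, -0.003], [-0.07, -0.04, 0.07], 1], [[-0.006, 0.001, -0.004], [-0.08, -0.05, 0.08], 1], [[-0.007, 0.002, -0.004], [-0.09, -0.06, 0.1], 1], [[-0.008, 0.002, -0.005], [-0.11, -0.07, 0.11], 1], [[-0.009, 0.003, -0.005], [-0.12, -0.08, 0.12], 1], [[-0.01, 0.004, -0.005], [-0.13, -0.08, 0.14], 1], [[-0.011, 0.004, -0.005], [-0.14, -0.09, 0.15], 1], [[-0.012, 0.005, -0.005], [-0.15, -0.1, 0.16], 1]]
first
[[[-0.003, -0.0, -0.003], [-0.05, -0.03, 0.05], 1]]
```

drive_tool(
  targets=[
    [[-0.002,0.0,-0.002],[-0.03,-0.02,0.03],1],
    [[-0.003,0.0,-0.003],[-0.05,-0.03,0.05],1],
    [[-0.005,0.0,-0.003],[-0.07,-0.04,0.07],1],
    [[-0.006,0.001,-0.004],[-0.08,-0.05,0.08],1],
    [[-0.007,0.002,-0.004],[-0.09,-0.06,0.1],1],
    [[-0.008,0.002,-0.005],[-0.11,-0.07,0.11],1],
    [[-0.009,0.003,-0.005],[-0.12,-0.08,0.12],1],
    [[-0.01,0.004,-0.005],[-0.13,-0.08,0.14],1],
    [[-0.011,0.004,-0.005],[-0.14,-0.09,0.15],1],
    [[-0.012,0.005,-0.005],[-0.15,-0.1,0.16],1],
  ],
)

```text
time: 20.35
ee_pos: [0.6542, 0.1091, 0.0245]
tool_rot: [0.802, -0.102, 0.461, -0.365]
force: [-5.9, -4.2, -1.7]
finger_gap: 1.003
```

Run:
```python
from chk import *
chk((103.1,42.5,42,-54,17,8))
# where would a tin lid show in the scene view? mark header strip gap: lane x 70..98 at z 50
s,p,R=cur(); c=np.array([[-x,TIP,z] for x in (42.5,54) for z in (-11,11)])
print(np.round(L.inv().apply(R.apply(FL.apply(c)/1e3)+p-LP)*1e3).tolist())
z=np.load(sorted(__import__('glob').glob('st_2*.npz'))[-1]); z0=C
for n,k in (("scene","s"),("top","t")):
    for y in (-75,-60,-45,-30,-15):
        uv=[proj(n,l2w((x,y,50)))[0] for x in (52,56,60,64,68,72,76,80)]
        d=[int(z[k][int(round(v)),int(round(u))].mean())-int(C[n]["pixels"][int(round(v)),int(round(u))].mean()) for u,v in uv]; print(n,y,d)
```

```text
off [-1.5 -0.5  1.1] [-0.002  0.009  0.013] [-5.9 -4.2 -1.7] 20.35
alpha [np.float64(0.42), np.float64(0.44), np.float64(0.4)] ([[2, -18]], np.float64(-0.2), np.float64(4.0))
[[15.0, -46.0, 27.0], [-2.0, -39.0, 15.0], [17.0, -54.0, 19.0], [-0.0, -47.0, 7.0]]
scene -75 [20, 21, 20, 20, 8, 7, 8, 6]
scene -60 [19, 20, 18, 13, 8, 8, 6, 6]
scene -45 [18, 20, 19, 14, 18, 47, 49, 53]
scene -30 [20, 19, 20, 17, 27, 42, 37, 40]
scene -15 [19, 18, 20, 9, 53, 41, 40, 40]
top -75 [52, 32, 27, 33, 35, 34, 33, 33]
top -60 [28, 35, 26, 33, 35, 35, 34, 34]
top -45 [40, 34, 30, 33, 35, 33, 34, 32]
top -30 [32, 33, 29, 34, 33, 34, 32, 33]
top -15 [26, 34, 28, 32, 32, 33, 32, 34]
```

Run:
```python
import numpy as np,cv2,glob
f=sorted(glob.glob('st_2*.npz'))[-1]; print(f); z=np.load(f)
a=cv2.resize(z["s"][205:335,245:375,::-1],None,fx=4.4,fy=4.4,interpolation=cv2.INTER_CUBIC)
b=cv2.resize(z["t"][130:290,195:270+25,::-1],None,fx=2.2,fy=2.2,interpolation=cv2.INTER_CUBIC)
b=cv2.copyMakeBorder(b,0,a.shape[0]-b.shape[0],0,0,0); o=np.hstack([a,b]); print(o.shape); cv2.imwrite("pics/c8.png",o)
```

```text
st_2035.npz
(572, 792, 3)
```

View pics/c8.png

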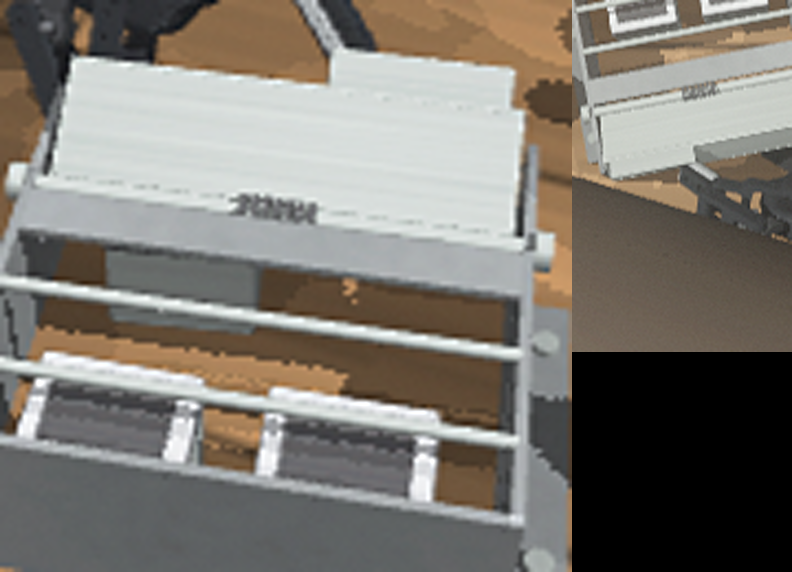

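The tin's front face shows under the header, with its bottom corners at about (108,320) and (255,331). Finger A holds the flap up at (340,45). I'll convert those corners to lane coordinates.

Run:
```python
from go import *
from h import ray
g=lambda u,v:((u+.5)/4.4-.5+245,(v+.5)/4.4-.5+205)
for u,v in ((108,320),(255,331)): print(np.round(L.inv().apply(ray("scene",g(u,v),0)-LP)*1e3,1))
a=(103.1,42.5,42,-54,17,8)
for yB,xB,xA,b,e in ((-52,24,-1,42,43),(-52,24,-1,38,43),(-52,22,0,38,43)):
    w=solve(e,b,yB,xB,8,xA); print(np.round(w,1),atip(w).round(),tip(w))
```

```text
[ 58.  -59.4   0. ]
[52.8 -4.   0. ]
[108.5  43.   42.  -52.   24.    8. ] [-1. 23. 94.] (np.float64(0.63), [[2, 15, 86], [-16, 21, 74], [-1, 23, 94], [-18, 29, 82]], np.int64(0), np.int64(4))
[108.5  43.   38.  -52.   24.    8. ] [-1. 23. 94.] (np.float64(0.63), [[2, 15, 86], [-15, 22, 74], [-1, 23, 94], [-18, 30, 82]], np.int64(0), np.int64(2))
[106.2  43.   38.  -52.   22.    8. ] [-0. 24. 94.] (np.float64(0.64), [[2, 16, 86], [-14, 23, 74], [0, 24, 94], [-16, 31, 82]], np.int64(0), np.int64(2))
```

Run:
```python
from go import *
a=(103.1,42.5,42,-54,17,8)
W=[a,solve(42,43,-58,9,8,-1),solve(41.5,43,-60,1,8,-1),solve(41,43,-53,-8,8,-1),solve(40,43,-47,-25,8,-1),solve(39,43,-39,-45,8,-1)]
for w in W: print(np.round(w,1),atip(w).round(),tip(w)[0],tip(w)[2:])
seq(*tp(*a)[:2],W,[2,2,2,3,3])
```

```text
[103.1  42.5  42.  -54.   17.    8. ] [-1. 24. 93.] 0.62 (np.int64(0), np.int64(1))
[ 97.2  42.   43.  -58.    9.    8. ] [-1. 22. 92.] 0.6 (np.int64(0), np.int64(0))
[ 91.4  41.5  43.  -60.    1.    8. ] [-1. 21. 92.] 0.59 (np.int64(0), np.int64(0))
[ 84.5  41.   43.  -53.   -8.    8. ] [-1. 19. 91.] 0.58 (np.int64(0), np.int64(0))
[ 71.1  40.   43.  -47.  -25.    8. ] [-1. 23. 90.] 0.56 (np.int64(0), np.int64(0))
[ 54.1  39.   43.  -39.  -45.    8. ] [-1. 22. 88.] 0.55 (np.int64(0), np.int64(0))
[100.1  42.2  42.5 -56.   13.    8. ] 0.61 0 0 ('lane', -58)
[ 97.2  42.   43.  -58.    9.    8. ] 0.6 0 0 ('lane', -58)
[ 94.3  41.8  43.  -59.    5.    8. ] 0.6 0 0 ('lane', -58)
[ 91.4  41.5  43.  -60.    1.    8. ] 0.59 0 0 ('lane', -58)
[ 88.   41.2  43.  -56.5  -3.5   8. ] 0.59 0 0 ('lane', -57)
[ 84.5  41.   43.  -53.   -8.    8. ] 0.58 0 0 ('lane', -54)
[ 80.   40.7  43.  -51.  -13.7   8. ] 0.58 0 0 ('lane', -48)
[ 75.5  40.3  43.  -49.  -19.3   8. ] 0.57 0 0 ('lane', 4)
[ 71.1  40.   43.  -47.  -25.    8. ] 0.56 0 0 ('lane', 4)
[ 65.4  39.7  43.  -44.3 -31.7   8. ] 0.56 0 0 ('lane', 4)
[ 59.7  39.3  43.  -41.7 -38.3   8. ] 0.55 0 0 ('lane', 3)
[ 54.1  39.   43.  -39.  -45.    8. ] 0.55 0 0 ('lane', 3)
[[[0.002, -0.002, 0.0], [0.03, 0.02, -0.03], 1], [[0.004, -0.004, 0.0], [0.05, 0.05, -0.06], 1], [[0.006, -0.005, 0.0], [0.09, 0.07, -0.09], 1], [[0.008, -0.007, 0.001], [0.12, 0.09, -0.12], 1], [[0.013, -0.011, 0.002], [0.16, 0.12, -0.16], 1], [[0.012, -0.011, 0.001], [0.2, 0.14, -0.2], 1], [[0.012, -0.012, -0.0], [0.25, 0.18, -0.24], 1], [[0.013, -0.013, -0.001], [0.3, 0.22, -0.29], 1], [[0.014, -0.015, -0.002], [0.35, 0.25, -0.34], 1], [[0.015, -0.018, -0.004], [0.42, 0.3, -0.4], 1], [[0.017, -0.021, -0.005], [0.48, 0.35, -0.46], 1], [[0.019, -0.025, -0.007], [0.54, 0.4, -0.52], 1]]
```

drive_tool(
  targets=[
    [[0.002,-0.002,0.0],[0.03,0.02,-0.03],1],
    [[0.004,-0.004,0.0],[0.05,0.05,-0.06],1],
    [[0.006,-0.005,0.0],[0.09,0.07,-0.09],1],
    [[0.008,-0.007,0.001],[0.12,0.09,-0.12],1],
    [[0.011,-0.01,0.002],[0.16,0.12,-0.16],1],
    [[0.012,-0.011,0.001],[0.2,0.14,-0.2],1],
    [[0.012,-0.012,0.0],[0.25,0.18,-0.24],1],
    [[0.013,-0.013,-0.001],[0.3,0.22,-0.29],1],
    [[0.014,-0.015,-0.002],[0.35,0.25,-0.34],1],
    [[0.015,-0.018,-0.004],[0.42,0.3,-0.4],1],
    [[0.017,-0.021,-0.005],[0.48,0.35,-0.46],1],
    [[0.019,-0.025,-0.007],[0.54,0.4,-0.52],1],
  ],
)

```text
time: 21.95
ee_pos: [0.6416, 0.0794, 0.0204]
tool_rot: [-0.575, -0.072, -0.454, 0.677]
force: [-4.8, 1.1, -2.2]
finger_gap: 1.0
```

Run:
```python
from chk import *
from go import *
a=(54.1,39,43,-39,-45,8); chk(a)
W=[a,(50,30,40,-34,-59,8),(51,12,36,-33,-68,8),(51,12,36,-33,-100,8)]
for w in W: print(np.round(w,1),tip(w))
seq(*tp(*a)[:2],W,[4,4,3])
```

```text
off [-2.3 -0.1  0.6] [-0.012  0.005  0.013] [-4.8  1.1 -2.2] 21.95
alpha [np.float64(0.36), np.float64(0.38), np.float64(0.34)] ([], np.float64(-40.6), np.float64(-40.0))
[ 54.1  39.   43.  -39.  -45.    8. ] (np.float64(0.55), [[-6, 15, 81], [-12, 32, 69], [-1, 22, 88], [-7, 39, 76]], np.int64(0), np.int64(0))
[ 50  30  40 -34 -59   8] (np.float64(0.36), [[-12, 22, 71], [-17, 38, 56], [-5, 30, 77], [-11, 46, 62]], np.int64(0), np.int64(0))
[ 51  12  36 -33 -68   8] (np.float64(0.0), [[-16, 32, 45], [-23, 43, 28], [-9, 40, 48], [-16, 51, 30]], np.int64(0), np.int64(4))
[  51   12   36  -33 -100    8] (np.float64(0.0), [[-48, 32, 45], [-55, 43, 28], [-41, 40, 48], [-48, 51, 30]], np.int64(0), np.int64(0))
[ 53.1  36.8  42.2 -37.8 -48.5   8. ] 0.5 0 0 ('lane', 0)
[ 52.   34.5  41.5 -36.5 -52.    8. ] 0.46 0 0 ('lane', -3)
[ 51.   32.2  40.8 -35.2 -55.5   8. ] 0.41 0 0 ('lane', -7)
[ 50.  30.  40. -34. -59.   8.] 0.36 0 0 ('lane', -10)
[ 50.2  25.5  39.  -33.8 -61.2   8. ] 0.28 0 0 ('lane', -16)
[ 50.5  21.   38.  -33.5 -63.5   8. ] 0.17 0 0 ('lane', -22)
[ 50.8  16.5  37.  -33.2 -65.8   8. ] 0.06 0 0 ('lane', -29)
[ 51.  12.  36. -33. -68.   8.] 0.0 0 4 ('lane', -36)
[ 51.   12.   36.  -33.  -78.7   8. ] 0.0 0 0 ('table', 8)
[ 51.   12.   36.  -33.  -89.3   8. ] 0.0 0 0 ('table', 8)
[  51.   12.   36.  -33. -100.    8.] 0.0 0 0 ('table', 8)
[[[0.003, -0.001, -0.001], [0.02, -0.02, -0.04], 1], [[0.006, -0.003, -0.003], [0.05, -0.04, -0.07], 1], [[0.008, -0.004, -0.004], [0.07, -0.06, -0.11], 1], [[0.011, -0.006, -0.006], [0.09, -0.08, -0.15], 1], [[0.016, -0.006, -0.008], [0.11, -0.14, -0.2], 1], [[0.02, -0.006, -0.01], [0.12, -0.2, -0.25], 1], [[0.025, -0.007, -0.012], [0.13, -0.27, -0.29], 1], [[0.03, -0.007, -0.014], [0.14, -0.33, -0.34], 1], [[0.035, -0.016, -0.017], [0.14, -0.33, -0.34], 1], [[0.04, -0.025, -0.02], [0.14, -0.33, -0.34], 1], [[0.044, -0.034, -0.023], [0.14, -0.33, -0.34], 1]]
```

drive_tool(
  targets=[
    [[0.003,-0.001,-0.001],[0.02,-0.02,-0.04],1],
    [[0.006,-0.003,-0.003],[0.05,-0.04,-0.07],1],
    [[0.008,-0.004,-0.004],[0.07,-0.06,-0.11],1],
    [[0.011,-0.006,-0.006],[0.09,-0.08,-0.15],1],
    [[0.016,-0.006,-0.008],[0.11,-0.14,-0.2],1],
    [[0.02,-0.006,-0.01],[0.12,-0.2,-0.25],1],
    [[0.025,-0.007,-0.012],[0.13,-0.27,-0.29],1],
    [[0.03,-0.007,-0.014],[0.14,-0.33,-0.34],1],
    [[0.035,-0.016,-0.017],[0.14,-0.33,-0.34],1],
    [[0.04,-0.025,-0.02],[0.14,-0.33,-0.34],1],
    [[0.044,-0.034,-0.023],[0.14,-0.33,-0.34],1],
  ],
)

```text
time: 23.42
ee_pos: [0.5886, 0.0611, -0.0018]
tool_rot: [-0.514, 0.077, -0.311, 0.796]
force: [0.3, -0.4, 0.2]
finger_gap: 1.001
```

Run:
```python
from chk import *
from go import *
a=(51,12,36,-33,-100,8); chk(a)
seq(*tp(*a)[:2],[a,(51,12,36,-33,-108,90)],[5])
# front-face bottom corners of the tin in the scene view: grey vs wood between header and first wire
z=np.load(sorted(__import__('glob').glob('st_2*.npz'))[-1]); old=np.load("st_2035.npz")
d=np.abs(z["s"].astype(int)-old["s"]).sum(2)
for x,y in ((80,-75),(80,-60),(80,-45),(80,-30),(80,-15),(70,0),(70,20)):
    u,v=np.round(proj("scene",l2w((x,y,50)))[0]).astype(int); print((x,y),z["s"][v,u],old["s"][v,u])
```

```text
off [-1.3 -0.5  1.3] [-0.004  0.002  0.015] [ 0.3 -0.4  0.2] 23.425
alpha [np.float64(0.0), np.float64(0.02), np.float64(0.04)] ([[-38, -110], [-34, -116], [-30, -124], [-26, -130], [-22, -131]], np.float64(-37.0), np.float64(-21.0))
[  51.    12.    36.   -33.  -101.6   24.4] 0.0 0 0 ('table', 24)
[  51.    12.    36.   -33.  -103.2   40.8] 0.0 0 0 ('yellow', 26)
[  51.    12.    36.   -33.  -104.8   57.2] 0.0 0 0 ('yellow', 33)
[  51.    12.    36.   -33.  -106.4   73.6] 0.0 0 0 ('yellow', 41)
[  51.   12.   36.  -33. -108.   90.] 0.0 0 0 ('yellow', 50)
[[[-0.002, -0.011, 0.012], [0.0, 0.0, 0.0], 1], [[-0.005, -0.021, 0.025], [0.0, 0.0, 0.0], 1], [[-0.007, -0.032, 0.037], [0.0, 0.0, 0.0], 1], [[-0.01, -0.042, 0.05], [0.0, 0.0, 0.0], 1], [[-0.012, -0.053, 0.062], [0.0, 0.0, 0.0], 1]]
(80, -75) [59 60 60] [60 62 63]
(80, -60) [74 58 44] [76 60 43]
(80, -45) [101 106 104] [106 110 108]
(80, -30) [102 108 104] [103 109 107]
(80, -15) [101 104 103] [104 107 106]
(70, 0) [71 66 60] [74 68 61]
(70, 20) [92 71 51] [95 72 52]
```

drive_tool(
  targets=[
    [[-0.002,-0.011,0.012],[0,0,0],1],
    [[-0.005,-0.021,0.025],[0,0,0],1],
    [[-0.007,-0.032,0.037],[0,0,0],1],
    [[-0.01,-0.042,0.05],[0,0,0],1],
    [[-0.012,-0.053,0.062],[0,0,0],1],
    [[-0.012,-0.053,0.062],[0,0,0],1],
  ],
)

```text
time: 24.28
ee_pos: [0.582, 0.0608, 0.0813]
tool_rot: [-0.514, 0.076, -0.311, 0.796]
force: [-0.3, -0.2, 0.2]
finger_gap: 1.002
```

Run:
```python
from chk import *
s,p,R=cur(); print(s["time"],p,s["force"])
im=eyes.camera("scene")["pixels"]; print("alpha",alpha(im)[0])
def shift(n,img,pts,h=11):
    for k,X in pts.items():
        u,v=np.round(proj(n,l2w(X))[0]).astype(int); t=C[n]["pixels"][v-h:v+h+1,u-h:u+h+1]; w=img[v-h-6:v+h+7,u-h-6:u+h+7]
        r=cv2.matchTemplate(w,t,cv2.TM_CCOEFF_NORMED); _,m,_,q=cv2.minMaxLoc(r); print(n,k,"shift px",(q[0]-6,q[1]-6),round(m,2))
pts=dict(fitting=(-93,132,20),gasket=(-150,135,4),spool=(-109,-173,30),green=(-199,-142,25),yellow=(-240,-22,25),bottle=(23,-164,50),rose=(22,174,30),bottle2=(91,163,50),cup=(90,-157,25),stock_a=(134,-38,50),stock_b=(134,38,50))
shift("scene",im,pts)
# tin front lower edge, scanning along lane x at z=0 for several y
for y in (-50,-40,-30,-20,-12):
    row=[]
    for x in range(48,80,2):
        u,v=proj("scene",l2w((x,y,0)))[0]; c=cv2.getRectSubPix(im.astype(np.uint8),(1,1),(float(u),float(v)))[0,0].astype(int); row.append(int(c[0]-c[2]))
    print(y,row)
```

```text
24.275 [0.58203518 0.06079466 0.08130339] [-0.33793883 -0.22204586  0.21824751]
alpha (np.float64(0.48407976894004145), np.float64(0.0))
scene fitting shift px (0, 0) 0.97
scene gasket shift px (0, 0) 0.99
scene spool shift px (0, 0) 1.0
scene green shift px (0, 0) 0.93
scene yellow shift px (-6, -6) 0.12
scene bottle shift px (0, 0) 1.0
scene rose shift px (0, 0) 0.99
scene bottle2 shift px (0, 0) 1.0
scene cup shift px (0, 0) 1.0
scene stock_a shift px (0, 0) 1.0
scene stock_b shift px (0, 0) 1.0
-50 [-4, -3, -3, -3, -1, 16, 41, 39, 37, 73, 80, 78, 78, 80, 71, 31]
-40 [-3, -1, -2, -4, -2, 29, 41, 40, 38, 66, 80, 79, 79, 78, 72, 41]
-30 [-4, -4, -3, -3, 7, 37, 42, 41, 38, 62, 79, 79, 75, 71, 70, 47]
-20 [-4, -1, -2, -5, 25, 40, 41, 40, 39, 58, 79, 78, 79, 76, 79, 56]
-12 [-4, -4, -2, 4, 28, 44, 43, 40, 40, 49, 79, 79, 78, 79, 80, 77]
```

drive_tool(
  targets=[
    [[-0.004,-0.016,0.019],[0,0,0],1],
    [[-0.008,-0.033,0.038],[0,0,0],1],
    [[-0.012,-0.05,0.058],[0,0,0],1],
    [[-0.015,-0.066,0.077],[0,0,0],1],
    [[-0.02,-0.09,0.105],[0,0,0],1],
    [[-0.024,-0.11,0.128],[0,0,0],1],
    [[-0.024,-0.11,0.128],[0,0,0],1],
  ],
)

```text
time: 25.2
ee_pos: [0.5652, 0.0583, 0.2504]
tool_rot: [-0.515, 0.076, -0.31, 0.796]
force: [-0.2, -0.6, -0.8]
finger_gap: 1.005
```

Run:
```python
from chk import *
s,p,R=cur(); print(s["time"],p)
for n in ("scene","top"):
    for t,im in (("before",C[n]["pixels"]),("now",eyes.camera(n)["pixels"])):
        h=cv2.cvtColor(im,cv2.COLOR_RGB2HSV); m=cv2.inRange(h,(24,110,60),(34,255,255)); k,lab,st,ce=cv2.connectedComponentsWithStats(m); i=1+st[1:,4].argmax(); print(n,t,st[i],ce[i].round(1))
```

```text
25.2 [0.56524903 0.05829963 0.25042194]
scene before [303 153  28  35 742] [316.3 169.9]
scene now [303 153  28  35 742] [316.2 169.9]
top before [283 316  27  37 864] [296.1 334.1]
top now [292 316  18  37 363] [302.7 337.6]
```

Yellow look-alike unmoved (the scene blob is identical; in the top view the arm partly hides it). Handing in.

```bash
python3 -c "
from bench import order
print(order.finish_job())"
```

```text
the job is handed in; nothing more can be done
None
```

The tin is in the lane behind the shut flap, and I handed the job in at about 25 s of the 48 s allowed. One finger held the flap up by its tab while the other pushed the tin under it. I then drew both fingers out and let the flap down.

**Last checks:**
- **Flap:** it measures 0.0 rad, so it is shut.
- **Tin:** its front lower edge is at about 55–58 mm in. That puts its rear at about 9–14 mm behind the mouth, clear of the stock tins, and it is turned about 0.1 rad.
- **Other objects:** the fitting, gasket, spool, green tin, both bottles, rose, cup and stock tins show no shift in the scene view. The yellow tin is also unmoved there, though the arm still partly hid it from above.
- **Forces:** the wrist never read more than about 8 N at the end of a move, and about 0 N at the end.

**What disagreed or failed on the way:**
- **Fingertips:** the pictures put the open fingertips about 46 mm behind the reported TCP, not 13 mm. I planned with the measured figure.
- **First lift:** it missed the tab and passed in front of it or past its end. I went deeper and repeated it.
- **Flap height:** the flap sat about 0.15–0.2 rad lower than my model said, so I worked from the angle measured in the images.
- **Turning tin:** the tin had to be nudged up to the mouth before the lift, because the fingers could not span the distance. It turned up to 0.36 rad during the pushes, and I straightened it by moving the pushing point.

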